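Fetch a dried dish from the desiccator to the balance

ROBOT

A 7-joint arm with a two-finger parallel gripper is mounted at the origin on a cart in front of the work surface, level with it; the furniture and walls round the work are solid. World frame = base frame: x ahead of the robot, y to its left, z up, the work surface at z = 0. Lengths are in m, angles in rad, forces in N, time in s.
With the tool pointing down it reaches from about 0.4 to 0.85 m from the base axis. Payload 10.4 kg.
Tool frame: the origin (TCP) lies at the very end of the fingers, on their centre line; the grasp point (between the pads) lies 19 mm behind it; z points along the fingers, y is the line along which they close (so a half turn about z gives the same grasp; the last joint's range is limited). The gripper opens to 87 mm and grips with 3 to 60 N. Pads are 19 mm wide; open, the fingers measure 117 mm over their backs; the gripper's body (75 mm by 190 mm) begins 51 mm behind the grasp point.
Start: joints at [-1.153, 0.332, -0.065, 1.46, 0.022, 1.35, -0.088], TCP at [0.267, 0.565, 0.196] pointing down, gripper open.
Joint ranges: [-2.6, 2.6], [-0.5, 2.12], [-1.47, 1.34], [0.16, 2.42], [-1.27, 4.41], [0.06, 2.06], [-2.6, 2.6]. Speed limits (rad/s): [2.22, 2.22, 2.79, 2.79, 3.14, 3.14, 3.14].

INTERFACE

Orientations are given as a unit quaternion [x, y, z, w].
In Python, from bench import read_state, cams, workorder gives the robot as it stands.
- The arm moves only by the shell command python3 -m crank 'ROWS' [FORCE]. ROWS is text: rows parted by semicolons, each of 5 numbers parted by spaces: the shift along the tool's x, y, z scaled (see below), then the turn about the tool's z scaled (see below), then the opening, from -1 (shut) to 1 (fully open). In form: dx dy dz yaw jaw; .... A call has 1 to 10 rows; each row shifts and turns the commanded pose from where the row before left it, along the tool's axes as they then stand; what a row does not reach is not made up. The controller multiplies each number of a shift by 200 mm and each number of a turn by 90 degrees. A row lasts 1/10 s, in which the tool goes at most 50 mm and 8.59 degrees, less where a joint would pass 70% of its speed; a pose out of reach is approached as far as the arm can. A call with a number of a shift or a turn outside -1 to 1 is refused whole. A call with a gripper value outside its range is refused whole. The fingers move at their own pace and stop on an object; FORCE is the grip in N (left out, the last holds). Time passes only in rows, so rows that do not move let the fingers close. It gives the time, the measured TCP pose, the force, the opening and the grip force at its end, in the units of the state.
- read_state(): the state, without advancing time (a new reading comes with each control period).
- cams.camera(name): name is "scene" or "side" or "wrist"; returns a dict with "img" (384x512x3 uint8, blue, green, red), "K" (3x3 intrinsics, pixels), "xyz" and "attitude" of the camera in the world; the wrist camera has in their place "mount" (4x4, takes a point from camera to tool coordinates, whose origin is the TCP and whose axes are the flange's). Camera axes: x right, y down, z forward; pixel columns grow to the right and rows downward; lengths in m; the calibration is good to about 2 mm. A picture is of the moment at which its call begins: read the wrist's pose just before it. There is no depth.
- workorder.close_job(): hands the job in; it is judged then, once.
The state is a dict: "time": time; "joint_positions": joint angles; "joint_vel": joint speeds; "joint_torque": joint torques, N m; "ee_pos": TCP position; "eef_rot": TCP orientation; "ft_force": force on the tool from outside, world axes, zero at the start; "torque": the same for the moment, N m; "width": finger opening in m; "grip_force": force on a finger pad.
Only numpy, scipy, OpenCV 4.12 (cv2) and the standard library are available. Lean on these libraries where they do the work, as an engineer would, in place of code of your own. Each camera call takes 0.05 s, during which the arm holds its last target. There are 200 camera calls.

TASK

Take the clear lid with the black knob off the blue desiccator and stand it upright on the bare worktop, clear of the desiccator. Then, because finger marks would spoil the weighing, do not touch the dark steel dish: slide the red-handled lifter under its rim, carry it level to the balance and stand it in the middle of the pan. Draw the lifter out and stand it upright on the bare worktop; leave the lid off for the next dish, drop nothing, and leave the bottles and the beaker where they are.

Things in the scene. Friction and masses are not known exactly. Their poses are not given: they have to be found in the camera images.
- desiccator: blue desiccator base, fixed, round, 132 mm across the flange, 84 mm high, on the worktop right of the computer screen; origin: centre of its underside. The white perforated plate in it, on which the dish stands, is 76 mm above the worktop; the flange on which the lid rests 80 mm, with a lip round its edge (3 mm thick, top at 84 mm) inside which the lid has 3 mm play
- lid: loose clear plastic dome lid, 120 mm across its flange, 103 mm tall with the knob, 0.3 kg; origin: centre of the underside of its flange (80 mm above the worktop when closed); z points up to the knob
- lid_knob (a point): middle of the lid's black knob, a cylinder 30 mm across, 90 mm above the lid's origin; the knob reaches from 77 to 103 mm, a 20 mm thick stem below it, the dome's top is at 60 mm
- dish: open dark steel dish with a wide flat rim, 90 g, 35 mm tall; origin: centre of its underside. Body 46 mm across at the foot, widening to 52 mm below the rim; rim 84 mm across, its underside 32 mm above the origin. It stands on the desiccator's plate under the lid. No part of the robot may touch it
- lifter: dish lifter standing on the worktop: level steel fork, red upright handle. Origin: at worktop level under the middle of the fork's inner back edge; x along the prongs, z up. Prongs 7 mm wide, 5 mm thick, to x = 66 mm, inner gap 64 mm (y = -32 to 32 mm), with 3 mm bumps on top at x = 62 mm so that a dish cannot slide off; behind its back edge the fork runs to x = -40 mm
- lifter_grip (a point): point in the lifter's red handle where it is best held, at x = -27 mm, z = 70 mm of the lifter; the handle is 20 mm along x, 14 mm along y, and its red part reaches from z = 31 to 97 mm
- lifter_seat (a point): point between the prongs, at x = 33 mm, level with their upper faces (z = 5 mm), where the dish's axis should be when the dish hangs by its rim on the prongs (26 to 39 mm works); its axes are those of the lifter
- balance: white precision balance, fixed, 165 x 126 mm, left of the computer screen; origin: centre of its underside, display towards -x of its frame; housing 40 mm high
- pan (a point): centre of the upper face of the balance's round steel pan, 100 mm across, 58 mm above the worktop; nothing stands above it
- monitor: computer screen between desiccator and balance, fixed; origin: centre of its foot (180 x 240 mm, 14 mm high) on the worktop. Its screen is a slab along its own y axis, 530 mm wide, from x = -20 to 35 mm, 120 to 470 mm above the worktop; its left lower corner is near x 0.50, y 0.05 in the world: carry things round in front of it
- keyboard: keyboard, fixed, in front of the screen, 140 mm along its x, 420 mm along its y, 25 mm high; origin: centre of its underside
- white_cap_bottle: white bottle with a white cap, 46 mm across, 102 mm tall, bystander on the right; origin: centre of its underside
- blue_cap_bottle: cream-coloured bottle with a blue cap, 50 mm across, 114 mm tall, bystander on the right; origin: centre of its underside
- beaker: small glass beaker with orange contents, 66 mm across, 67 mm tall, bystander behind the screen; origin: centre of its underside

How it is judged:
By the outcome, as a careful person would: the job done as asked, in the order asked, and still so for the second after the job is handed in, with the robot touching nothing.
It also fails if it takes over 72 s, if anything falls off the work surface, if the arm or the gripper's body presses on something with over 40 N, if the wrist force passes 120 N, or if a joint passes its speed limit or range.

## Working session

There is one attempt and no reset: what is moved stays moved. The work goes in short steps, Python scripts to look and compute and a shell command to move; the robot and the scene stay as the last step left them, time stands still between calls to the robot, and variables do not carry over. Pictures are saved under pics/ and viewed, at most 10 in all, crops included, and the job is handed in when it is done.

```bash
ls; mkdir -p pics
cat > h.py <<'E'
import numpy as np, cv2
from scipy.spatial.transform import Rotation as R
from bench import read_state, cams, workorder
E
python3 - <<'E'
from h import *
s=read_state();print(s)
ims=[]
for n in("scene","side","wrist"):
    c=cams.camera(n);print(n,{k:np.round(v,4).tolist() if not isinstance(v,str) else v for k,v in c.items() if k!="img"})
    cv2.imwrite(f"pics/{n}0.png",c["img"])
E
```

```text
pics
{'time': 0.0, 'joint_positions': array([-1.15263154,  0.33288412, -0.06473508,  1.46092899,  0.02158494,
        1.34990862, -0.08849158]), 'joint_vel': array([ 1.00691062e-04, -4.54897679e-04, -7.95724269e-04,  5.13396210e-05,
        6.35340635e-04,  4.72311997e-04,  9.54218208e-04]), 'joint_torque': array([ 5.96255140e-04, -6.23265839e+01,  2.46035610e-02, -3.89875031e+01,
       -6.14480604e-02,  3.98570183e-02,  1.42642257e-04]), 'ee_pos': array([0.26644592, 0.56488995, 0.19565229]), 'eef_rot': array([ 2.18573944e-01,  9.75820125e-01, -7.03859309e-04, -1.37065843e-04]), 'ft_force': array([ 0.13974567,  0.23768323, -0.60611811]), 'torque': array([-0.01505069,  0.02100461, -0.00798919]), 'grip_force': 0.0, 'width': 0.087067924394881}
scene {'K': [[424.0146, 0.0, 253.8488], [0.0, 424.0146, 197.0309], [0.0, 0.0, 1.0]], 'xyz': [-0.3224, -0.8501, 0.5936], 'attitude': [0.754, -0.3573, 0.2344, -0.4988]}
side {'K': [[486.9475, 0.0, 251.7262], [0.0, 486.9475, 193.1879], [0.0, 0.0, 1.0]], 'xyz': [0.1617, 0.6456, 1.4475], 'attitude': [-0.2159, 0.9331, -0.281, 0.0616]}
wrist {'K': [[336.4745, 0.0, 251.075], [0.0, 336.4745, 190.5921], [0.0, 0.0, 1.0]], 'mount': [[0.0004, -0.9688, -0.2478, 0.0678], [1.0, 0.0005, -0.0006, 0.0003], [0.0007, -0.2478, 0.9688, -0.1887], [0.0, 0.0, 0.0, 1.0]]}
```

View pics/scene0.png

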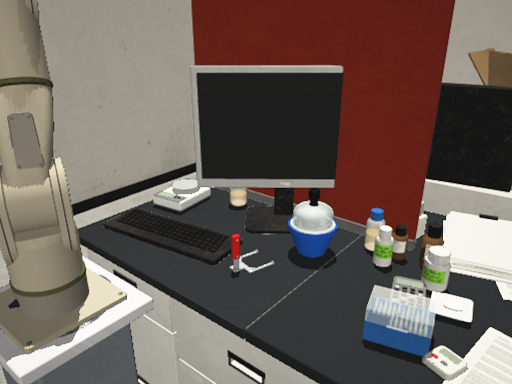

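View pics/side0.png

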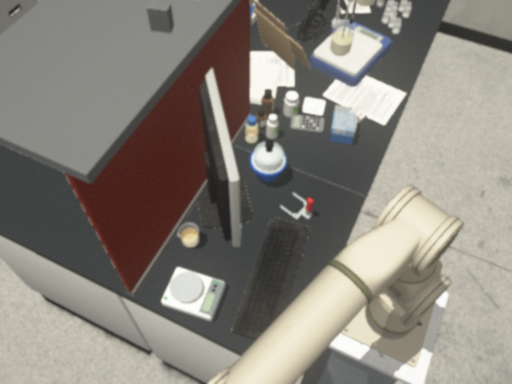

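The scene view shows the desiccator at (313,228) with its knob at (314,195), the lifter's handle at (236,247) with the prongs to its right, and the balance at (183,193). In the side view the knob is at (269,147), the handle at (310,205) and the pan at (186,287).

```bash
cat >> h.py <<'E'
def pose(c,s=None):
    if "mount" in c:
        T=np.eye(4);T[:3,:3]=R.from_quat(s["eef_rot"]).as_matrix();T[:3,3]=s["ee_pos"];M=T@c["mount"];return M[:3,:3],M[:3,3]
    return R.from_quat(c["attitude"]).as_matrix(),np.array(c["xyz"])
def ray(c,uv,s=None):
    Rm,o=pose(c,s);d=Rm@np.linalg.inv(c["K"])@np.array([uv[0],uv[1],1.]);return o,d/np.linalg.norm(d)
def plane(c,uv,z,s=None):
    o,d=ray(c,uv,s);return o+d*(z-o[2])/d[2]
def tri(*rs):
    A=sum(np.eye(3)-np.outer(d,d) for o,d in rs);b=sum((np.eye(3)-np.outer(d,d))@o for o,d in rs)
    p=np.linalg.solve(A,b);return p,[np.linalg.norm((np.eye(3)-np.outer(d,d))@(p-o)) for o,d in rs]
def proj(c,p,s=None):
    Rm,o=pose(c,s);q=c["K"]@(Rm.T@(np.array(p)-o));return q[:2]/q[2]
def blob(m,roi):
    x0,y0,x1,y1=roi;k=np.zeros(m.shape,np.uint8);k[y0:y1,x0:x1]=m[y0:y1,x0:x1]
    n,l,st,ce=cv2.connectedComponentsWithStats(k);i=1+np.argmax(st[1:,4]);return ce[i],st[i],l==i
E
python3 - <<'E'
from h import *
np.set_printoptions(precision=4,suppress=True)
C={n:cams.camera(n) for n in("scene","side")}
def f(fn,rois,name):
    r=[];
    for n in C:
        im=C[n]["img"].astype(int);ce,st,l=blob(fn(im).astype(np.uint8),rois[n]);print(name,n,ce,st);r.append(ray(C[n],ce))
    print(name,tri(*r))
red=lambda i:(i[...,2]>110)&(i[...,1]<60)&(i[...,0]<60)
blk=lambda i:i.max(2)<60
blue=lambda i:(i[...,0]>100)&(i[...,0]>i[...,2]*2)
f(red,dict(scene=(220,225,250,280),side=(295,190,325,220)),"handle")
f(blk,dict(scene=(305,186,324,203),side=(262,138,277,154)),"knob")
f(blue,dict(scene=(280,200,345,265),side=(240,135,295,190)),"desic")
for n,w in(("scene",(220,225,280,280)),("side",(272,185,322,225))):
    x0,y0,x1,y1=w;cv2.imwrite(f"pics/c_{n}.png",cv2.resize(C[n]["img"][y0:y1,x0:x1],None,fx=8,fy=8,interpolation=1))
a=cv2.resize(cv2.imread("pics/c_scene.png"),(400,367));b=cv2.resize(cv2.imread("pics/c_side.png"),(400,320))
c=C["scene"]["img"][165:220,145:220];d=C["side"]["img"][260:325,155:230]
o=np.zeros((600,800,3),np.uint8);o[:300,:327]=cv2.resize(a,(327,300));o[:300,400:775]=cv2.resize(b,(375,300))
o[300:,:400]=cv2.resize(c,(400,300));o[300:,400:746]=cv2.resize(d,(346,300));cv2.imwrite("pics/crops.png",o)
E
```

```text
handle scene [235.2473 245.5699] [231 234   9  25 186]
handle side [309.7037 206.1481] [308 202   5   9  27]
handle (array([ 0.3602, -0.2221,  0.0641]), [np.float64(0.004581478090651203), np.float64(0.004581478090651218)])
knob scene [313.7959 194.6395] [308 188  12  15 147]
knob side [269.0968 145.2258] [267 141   5   9  31]
knob (array([ 0.5595, -0.3231,  0.1645]), [np.float64(0.002743697445481536), np.float64(0.0027436974454816293)])
desic scene [311.5067 241.6838] [288 217  50  41 819]
desic side [265.5048 174.0286] [250 162  34  18 105]
desic (array([ 0.5664, -0.314 ,  0.015 ]), [np.float64(0.009291080628893557), np.float64(0.009291080628893575)])
```

View pics/crops.png

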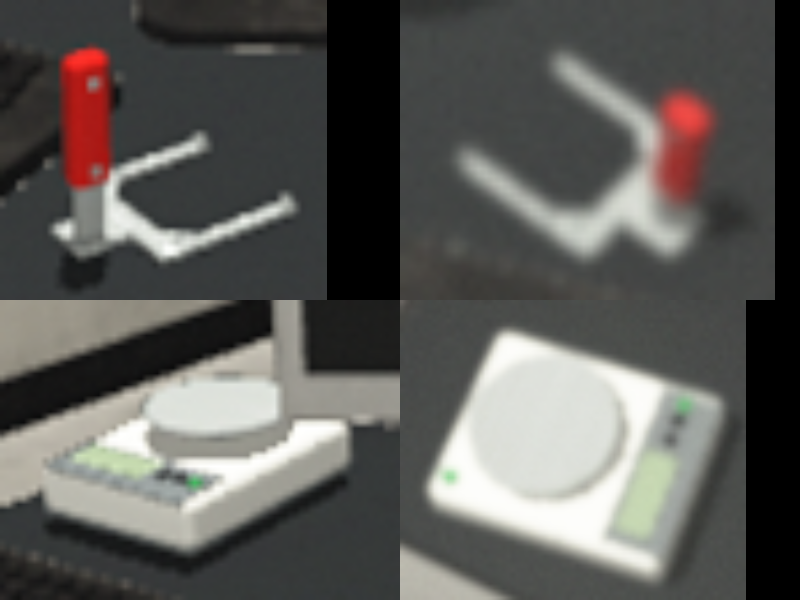

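The crops show the prong tips at about (257,251) and (273,262) in the scene view, and (293,193) and (281,206) in the side view. The pan centre is at (187,287) in the side view. The prongs point away from the robot.

Run:
```python
from h import *
np.set_printoptions(precision=4,suppress=True)
a=cams.camera("scene");b=cams.camera("side")
t1,t2=tri(ray(a,(257.2,250.9)),ray(b,(293.3,193.3))),tri(ray(a,(273.2,262.2)),ray(b,(280.7,206.1)))
print(t1,t2)
for c,u,v in((a,(257.2,250.9),(273.2,262.2)),(b,(293.3,193.3),(280.7,206.1))):
    p,q=plane(c,u,.006),plane(c,v,.006);m=(p+q)/2;print(p,q,np.linalg.norm(p-q))
# pairing other way
t3=tri(ray(a,(257.2,250.9)),ray(b,(280.7,206.1)));print(t3)
print("side handle at .064",plane(b,(309.7,206.1),.064),plane(a,(235.2,245.6),.064))
print("pan side",plane(b,(186.9,287.1),.058))
# balance corners in side crop, z=.04
for u in((505,330),(722,398),(662,580),(430,490)):
    px=((u[0]-400)*75/346+155,(u[1]-300)*65/300+260);print(px,plane(b,px,.04))
# balance near scene corner bottom
for u in((190,405),):
  pass
# pan in scene: rim left extreme
print(plane(a,(145+145*75/400,165+(408-300)*55/300),.058))
for n in(a,b): print(proj(n,[.5595,-.3231,.17]))
s=read_state();print(R.from_quat(s["eef_rot"]).as_matrix())
```

```text
(array([ 0.4252, -0.2531,  0.0378]), [np.float64(0.007206725869737161), np.float64(0.007206725869737132)]) (array([ 0.4754, -0.2462, -0.0359]), [np.float64(0.013723220212725193), np.float64(0.013723220212725297)])
[ 0.4577 -0.219   0.006 ] [ 0.4391 -0.2874  0.006 ] 0.07090150403931526
[ 0.4373 -0.2792  0.006 ] [ 0.4556 -0.2105  0.006 ] 0.07102730396329018
(array([ 0.4588, -0.2149,  0.0023]), [np.float64(0.0028894753754855206), np.float64(0.0028894753754856155)])
side handle at .064 [ 0.3566 -0.2189  0.064 ] [ 0.3662 -0.222   0.064 ]
pan side [0.5823 0.2099 0.058 ]
(177.7601156069364, 266.5) [0.6482 0.1572 0.04  ]
(224.7976878612717, 281.23333333333335) [0.4922 0.1361 0.04  ]
(211.79190751445088, 320.6666666666667) [0.4688 0.2633 0.04  ]
(161.5028901734104, 301.1666666666667) [0.6338 0.2771 0.04  ]
[0.552  0.2353 0.058 ]
[313.0702 193.3212]
[268.9029 143.4061]
[[-0.9044  0.4266 -0.0001]
 [ 0.4266  0.9044 -0.0002]
 [-0.     -0.0002 -1.    ]]
```

Run:
```python
from h import *
np.set_printoptions(precision=3,suppress=True)
a=cams.camera("scene");b=cams.camera("side")
print("screen lower left/right",tri(ray(a,(198,187)),ray(b,(240,240)))[0], plane(a,(335,187),.12))
print("side: top edge L,R",plane(b,(229,180),.47),plane(b,(209,75),.47),"low L",plane(b,(238,240),.12))
for n,u in dict(seam1=(245,330),seam2=(300,286),seam3=(365,236),whitebase=(384,265),bluebase=(371,248),rackcorner=(366,340),rackback=(393,293)).items(): print(n,plane(a,u,0))
for n,u in dict(sw=(273,133),sb=(252,138),seamA=(370,193),seamB=(295,165),rack=(333,140),white2=(290,110),kb=(277,222)).items(): print(n,plane(b,u,0))
```

```text
screen lower left/right [0.489 0.03  0.124] [ 0.747 -0.286  0.12 ]
side: top edge L,R [0.505 0.052 0.47 ] [ 0.726 -0.248  0.47 ] low L [0.5   0.027 0.12 ]
seam1 [ 0.202 -0.394  0.   ]
seam2 [ 0.402 -0.395  0.   ]
seam3 [ 0.731 -0.404  0.   ]
whitebase [ 0.617 -0.512  0.   ]
bluebase [ 0.677 -0.448  0.   ]
rackcorner [ 0.332 -0.6    0.   ]
rackback [ 0.515 -0.579  0.   ]
sw [ 0.62  -0.506  0.   ]
sb [ 0.682 -0.448  0.   ]
seamA [ 0.193 -0.405  0.   ]
seamB [ 0.482 -0.401  0.   ]
rack [ 0.398 -0.576 -0.   ]
white2 [ 0.609 -0.646  0.   ]
kb [ 0.442 -0.15   0.   ]
```

```bash
cat >> h.py <<'E'
def go(x,y,z,ty=None,s=None):
    "print total shift in tool axes/200mm from the current pose, and turn/90deg to bring tool y to world angle ty (shift first)"
    s=s or read_state();M=R.from_quat(s["eef_rot"]).as_matrix();d=M.T@(np.array([x,y,z])-s["ee_pos"])
    cur=np.degrees(np.arctan2(M[1,1],M[0,1]))
    out="" if ty is None else round(-(((ty-cur)+90)%180-90)/90,4)
    print("t",round(float(s["time"]),2),"p",np.round(s["ee_pos"],4),"tilt",np.round(M[:,2],3),"ty",round(cur,2),"w",round(float(s["width"]),4),"| rows total",np.round(d/.2,4),"rows>=",int(np.ceil(np.linalg.norm(d)/.05)),"turn",out)
E
python3 -m crank '-.156 -.175 -.043 0 1;-.156 -.175 -.043 0 1;-.156 -.175 -.043 0 1;-.156 -.175 -.043 0 1;-.156 -.175 -.043 0 1;-.156 -.175 -.043 0 1;-.156 -.175 -.043 0 1' 20
python3 -c "
from h import *
print(read_state()['joint_positions'])
go(.37,0,.25)"
```

```text
time: 1.15
ee_pos: [0.3599, 0.2486, 0.2572]
eef_rot: [0.219, 0.976, 0.0, 0.0]
ft_force: [0.5, 0.2, 1.0]
width: 0.0871
grip_force: 0.0
[-0.85309924 -0.12190071  0.13187686  1.83069136  0.0157772   1.43091613
  0.40556044]
t 1.15 p [0.3599 0.2486 0.2572] tilt [ 0.     0.001 -1.   ] ty 64.74 w 0.0871 | rows total [-0.5761 -1.1026  0.035 ] rows>= 5 turn
```

```bash
python3 -m crank '-.115 -.22 0 0 1;-.115 -.22 0 0 1;-.115 -.22 0 0 1;-.115 -.22 0 0 1;-.115 -.22 0 0 1;-.158 -.147 0 0 1;-.158 -.147 0 0 1;-.158 -.147 0 0 1;-.158 -.147 0 0 1;-.158 -.147 0 0 1'
python3 -c "
from h import *
print(read_state()['joint_positions'])
go(.52,-.30,.25,30)"
```

```text
time: 2.15
ee_pos: [0.4503, -0.1997, 0.2571]
eef_rot: [0.218, 0.976, 0.0, 0.001]
ft_force: [0.4, 0.7, -1.3]
width: 0.0867
grip_force: 0.0
[-0.5647936  -0.04297923  0.88121293  1.74255421  0.03264041  1.42477952
  1.44153563]
t 2.15 p [ 0.4503 -0.1997  0.2571] tilt [ 0.002  0.    -1.   ] ty 64.76 w 0.0867 | rows total [-0.5288 -0.305   0.0363] rows>= 3 turn 0.3862
```

Run:
```python
from h import *
np.set_printoptions(precision=4,suppress=True)
s=read_state();c=cams.camera("wrist");cv2.imwrite("pics/w1.png",c["img"])
for p in([.5595,-.3231,.17],[.3575,-.225,.07],[.4475,-.249,.006]): print(proj(c,p,s))
```

```text
[182.8391 340.8633]
[192.9814  99.0211]
[216.49   171.1206]
```

View pics/w1.png

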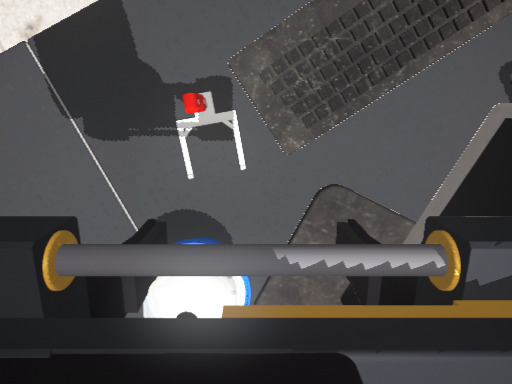

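The wrist image shows the lifter: handle at (194,102), prong tips at (190,177) and (243,168). The lid is half hidden behind the fingers at (190,310).

Run:
```python
from h import *
np.set_printoptions(precision=4,suppress=True)
c=cams.camera("wrist");s=read_state();im=c["img"]
m=((im.min(2)>120)).astype(np.uint8)
def line(x0,x1,y0,y1):
    ys,xs=np.nonzero(m[y0:y1,x0:x1]);P=np.array([plane(c,(x+x0,y+y0),.005,s)[:2] for x,y in zip(xs,ys)],np.float32)
    v=cv2.fitLine(P,2,0,.01,.01).ravel();d=v[:2];d=d if d[0]>0 else -d;t=(P-v[2:])@d
    return d,v[2:],v[2:]+d*np.percentile(t,99.5),len(P)
L=line(236,248,130,172);Rr=line(178,196,140,182);print(L,Rr)
d=L[0]+Rr[0];d/=np.linalg.norm(d);print("dir",d,np.degrees(np.arctan2(d[1],d[0])))
tm=(L[2]+Rr[2])/2;print("tips mid",tm,"gap",np.linalg.norm(L[2]-Rr[2]),"origin",tm-.066*d,"grip",tm-.093*d)
red=((im[...,2]>110)&(im[...,1]<60)&(im[...,0]<60)).astype(np.uint8)
ce,st,_=blob(red,(170,80,215,120));print(ce,st)
a=cams.camera("scene");ra=a["img"].astype(int);ca,sa,_=blob(((ra[...,2]>110)&(ra[...,1]<60)&(ra[...,0]<60)).astype(np.uint8),(220,225,250,280));print(ca,sa)
print(tri(ray(c,ce,s),ray(a,ca)))
```

```text
(array([ 0.9536, -0.3011], dtype=float32), array([ 0.4323, -0.2062], dtype=float32), array([ 0.4575, -0.2142], dtype=float32), 205) (array([ 0.956 , -0.2935], dtype=float32), array([ 0.4144, -0.2748], dtype=float32), array([ 0.4387, -0.2823], dtype=float32), 210)
dir [ 0.9548 -0.2973] -17.296385
tips mid [ 0.4481 -0.2482] gap 0.07062304 origin [ 0.3851 -0.2286] grip [ 0.3593 -0.2206]
[197.9611  99.0306] [188  89  22  21 360]
[235.235  245.8634] [231 234   9  25 183]
(array([ 0.3601, -0.2252,  0.0669]), [np.float64(0.0017842740335343873), np.float64(0.0017842740335344243)])
```

```bash
python3 -c "
from h import *
go(.5595,-.3235,.23,30)"
```

```text
t 2.3 p [ 0.4499 -0.2003  0.2564] tilt [-0.001 -0.002 -1.   ] ty 64.49 w 0.0871 | rows total [-0.7601 -0.3196  0.1329] rows>= 4 turn 0.3832
```

```bash
python3 -m crank '-.19 -.08 0 0 1;-.19 -.08 0 0 1;-.19 -.08 0 0 1;-.19 -.08 0 0 1;0 0 0 .077 1;0 0 0 .077 1;0 0 0 .077 1;0 0 0 .077 1;0 0 0 .077 1;0 0 0 0 1'
python3 -c "
from h import *
print(read_state()['joint_positions'])
go(.5595,-.3235,.155,30)"
```

```text
time: 3.3
ee_pos: [0.5605, -0.3192, 0.2563]
eef_rot: [0.5, 0.866, 0.001, -0.0]
ft_force: [1.3, -0.4, 0.2]
width: 0.0872
grip_force: 0.0
[-0.26396068  0.5320969   1.08164888  1.34892016 -0.46587367  1.52912163
  1.29944619]
t 3.3 p [ 0.5605 -0.3192  0.2563] tilt [-0.     0.002 -1.   ] ty 30.04 w 0.0872 | rows total [-0.017  -0.0153  0.5065] rows>= 3 turn 0.0005
```

```bash
python3 -m crank '-.017 -.015 .1 0 1;0 0 .1 0 1;0 0 .1 0 1;0 0 .1 0 1;0 0 .1 0 1;0 0 0 0 -1;0 0 0 0 -1;0 0 0 0 -1;0 0 0 0 -1;0 0 0 0 -1' 25
python3 -m crank '0 0 0 0 -1;0 0 0 0 -1'
```

```text
time: 4.3
ee_pos: [0.5595, -0.3252, 0.1573]
eef_rot: [0.499, 0.867, 0.0, 0.0]
ft_force: [-0.2, 0.3, -0.8]
width: 0.0551
grip_force: 0.0
time: 4.5
ee_pos: [0.5593, -0.3251, 0.1568]
eef_rot: [0.499, 0.866, 0.0, 0.0]
ft_force: [0.1, -0.6, 0.0]
width: 0.0391
grip_force: 0.0
```

```bash
python3 -m crank '0 0 0 0 -1;0 0 0 0 -1;0 0 0 0 -1;0 0 0 0 -1'
```

```text
time: 4.9
ee_pos: [0.5592, -0.3251, 0.1566]
eef_rot: [0.499, 0.866, 0.0, -0.0]
ft_force: [-0.3, -0.1, -0.3]
width: 0.0069
grip_force: 0.0
```

Run:
```python
from h import *
o=[]
for n,w in(("scene",(250,150,378,278)),("side",(210,90,338,218))):
    c=cams.camera(n);x0,y0,x1,y1=w;o.append(cv2.resize(c["img"][y0:y1,x0:x1],(400,400)))
cv2.imwrite("pics/chk.png",np.hstack(o))
```

```text
(no output)
```

View pics/chk.png

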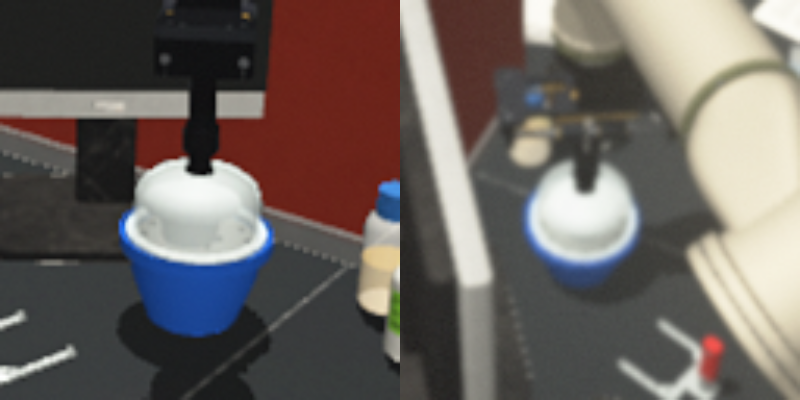

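Run:
```python
from h import *
np.set_printoptions(precision=1,suppress=True)
s=read_state();p=s["ee_pos"];print(s["width"],s["grip_force"],s["joint_positions"])
for n in("scene","side"):
    c=cams.camera(n);print(n,"tcp",proj(c,p),"+19",proj(c,p+[0,0,.019]),"+100",proj(c,p+[0,0,.1]),"knobtop",proj(c,[.5595,-.3231,.183]),"knobbot",proj(c,[.5595,-.3231,.157]),"dometop",proj(c,[.5595,-.3231,.14]))
s=dict(s);s["ee_pos"]=np.array([.4503,-.1997,.2571]);s["eef_rot"]=np.array([.218,.976,0,.001])
c=cams.camera("wrist");im=c["img"]
for z in(.157,.17,.183): print(z,proj(c,[.5595,-.3231,z],s), proj(c,[.5465,-.316,z],s))
w=cv2.imread("pics/w1.png");print(w[300:330:3,187].tolist())
```

```text
0.002953862167573219 0.0 [-0.3  0.6  1.   1.5 -0.5  1.4  1.3]
scene tcp [313.4 198.3] +19 [313.8 191.5] +100 [315.5 161.7] knobtop [313.3 188.7] knobbot [312.8 197.9] dometop [312.5 203.9]
side tcp [269.1 145.5] +19 [269.3 142. ] +100 [270.2 125.9] knobtop [269.  140.9] knobbot [268.8 145.8] dometop [268.6 149. ]
0.157 [185.5 331.8] [185.7 318.8]
0.17 [183.  340.7] [183.1 327.3]
0.183 [180.2 350.4] [180.3 336.6]
[[255, 255, 255], [255, 255, 255], [255, 255, 255], [255, 255, 255], [103, 102, 102], [80, 79, 79], [83, 81, 80], [80, 78, 77], [78, 77, 76], [76, 74, 73]]
```

Run:
```python
from h import *
o=[]
for n,w in(("scene",(290,160,340,210)),("side",(244,110,294,160))):
    c=cams.camera(n);x0,y0,x1,y1=w;i=c["img"][y0:y1,x0:x1].astype(float)/255;o.append(cv2.resize((255*i**.4).astype(np.uint8),(400,400),interpolation=0))
w=cams.camera("wrist")["img"].astype(float)/255
o.append(cv2.resize((255*w**.6).astype(np.uint8),(533,400)))
o=np.hstack(o);o=cv2.resize(o,(800,240));
cv2.imwrite("pics/chk2.png",o)
```

```text
(no output)
```

View pics/chk2.png

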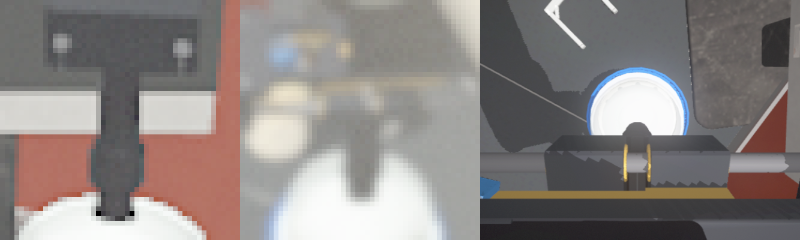

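Run:
```python
from h import *
np.set_printoptions(precision=4,suppress=True)
s=read_state();c=cams.camera("wrist");im=c["img"]
print(im[180:260:4,250].max(1).tolist())
g=im.max(2);print([ (r,np.nonzero(g[r,200:300]<110)[0][[0,-1]]+200) for r in (198,202,206,210)])
for z in(.14,.157,.183):
    M=R.from_quat(s["eef_rot"]).as_matrix();print(z,M.T@(plane(c,(250,196),z,s)-s["ee_pos"]),proj(c,[.5595,-.3231,z],s))
m=((im[...,0]>130)&(im[...,2]<90)).astype(np.uint8);ce,st,l=blob(m,(150,80,360,215));print(ce,st)
ys,xs=np.nonzero(l)
# outer edge points of the flange: first blue pixel per column
P=np.array([plane(c,(x,ys[xs==x].min()),.084,s)[:2] for x in range(st[0],st[0]+st[2]) if (xs==x).any()])
A=np.c_[2*P,np.ones(len(P))];q=np.linalg.lstsq(A,(P**2).sum(1),rcond=None)[0];print("circle",q[:2],np.sqrt(q[2]+q[:2]@q[:2]))
```

```text
[251, 251, 251, 251, 71, 67, 65, 61, 59, 56, 53, 51, 48, 46, 43, 40, 52, 82, 103, 121]
[(198, array([240, 261])), (202, array([236, 265])), (206, array([234, 268])), (210, array([231, 270]))]
0.14 [ 0.0117 -0.0008  0.0166] [253.2157 211.2633]
0.157 [ 0.0163 -0.0008 -0.0004] [253.3966 220.1068]
0.183 [ 0.0234 -0.0007 -0.0264] [253.7397 236.8758]
[260.6583 144.1423] [ 171  107  164  108 2066]
circle [ 0.5598 -0.3249] 0.06580722478790943
```

```bash
python3 -m crank '0 0 0 0 1;0 0 0 0 1;0 0 0 0 1;0 0 0 0 1;0 0 0 0 1;0 0 0 0 1;0 0 0 0 1;0 0 0 0 1;0 0 0 0 1;0 0 0 0 1'
python3 - <<'E'
from h import *
s=read_state();o=[];M=R.from_quat(s["eef_rot"]).as_matrix()
for n,w in(("scene",(290,160,340,210)),("side",(244,110,294,160))):
    c=cams.camera(n);x0,y0,x1,y1=w;i=c["img"][y0:y1,x0:x1].astype(float)/255;o.append(cv2.resize((255*i**.4).astype(np.uint8),(400,400),interpolation=0))
    for y in(-.05,.05):
        for z in (0,.019,.06): print(n,y,z,[(q-w[k])*8 for k,q in enumerate(proj(c,s["ee_pos"]+M@[0,y,-z]))])
cv2.imwrite("pics/chk3.png",np.hstack(o))
E
```

```text
time: 6.35
ee_pos: [0.5593, -0.3251, 0.1566]
eef_rot: [0.499, 0.866, 0.0, 0.0]
ft_force: [0.4, 0.3, -0.6]
width: 0.0728
grip_force: 0.0
scene -0.05 0 [np.float64(181.70423671510207), np.float64(368.69612157964025)]
scene -0.05 0.019 [np.float64(184.86365637460312), np.float64(312.8441928322484)]
scene -0.05 0.06 [np.float64(191.83643484802906), np.float64(189.5800594025709)]
scene 0.05 0 [np.float64(192.21968527686386), np.float64(248.55317178869086)]
scene 0.05 0.019 [np.float64(195.19679871917015), np.float64(196.3533442331136)]
scene 0.05 0.06 [np.float64(201.7554567962734), np.float64(81.3557711626379)]
side -0.05 0 [np.float64(317.5862865174204), np.float64(278.10521876827215)]
side -0.05 0.019 [np.float64(320.3501495828841), np.float64(249.5027013852398)]
side -0.05 0.06 [np.float64(326.50014290182844), np.float64(185.8579814247123)]
side 0.05 0 [np.float64(83.11133538376907), np.float64(290.45401359408675)]
side 0.05 0.019 [np.float64(83.61086620896799), np.float64(261.8919544709952)]
side 0.05 0.06 [np.float64(84.7224892301324), np.float64(198.33182794537925)]
```

View pics/chk3.png

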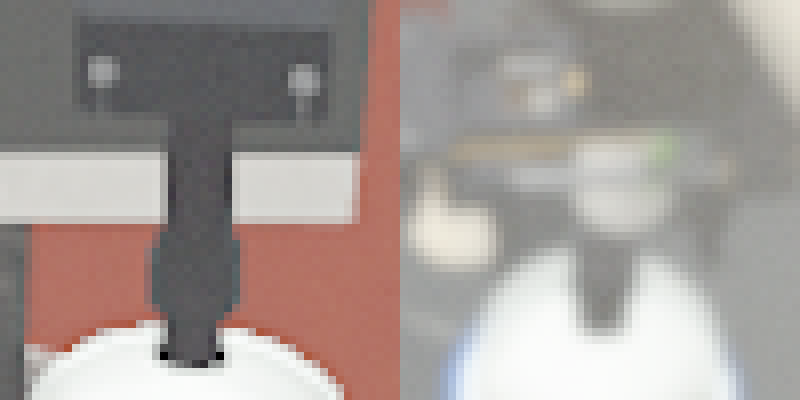

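```bash
python3 -m crank '0 0 .025 0 0;0 0 0 0 0;0 0 0 0 0;0 0 0 0 0;0 0 0 0 -.2;0 0 0 0 -.2;0 0 0 0 -.4;0 0 0 0 -.4;0 0 0 0 -.5;0 0 0 0 -.5' 30
python3 -c "
from h import *
s=read_state();print(s['width'],s['grip_force'],s['ft_force'],s['ee_pos'])"
```

```text
time: 7.45
ee_pos: [0.5592, -0.3251, 0.1516]
eef_rot: [0.499, 0.866, 0.0, -0.0]
ft_force: [-0.0, 0.4, -0.4]
width: 0.0282
grip_force: 30.0
0.028200345649187886 30.000053644180298 [-0.01511363  0.40174682 -0.40697607] [ 0.55916045 -0.32508544  0.15161489]
```

```bash
python3 -m crank '0 0 0 0 -1;0 0 0 0 -1;0 0 -.05 0 -1;0 0 -.05 0 -1;0 0 -.05 0 -1;0 0 -.05 0 -1' 40
python3 -c "
from h import *
go(.45,-.465,.20,15)"
```

```text
time: 8.05
ee_pos: [0.5593, -0.3251, 0.1928]
eef_rot: [0.499, 0.866, 0.0, 0.0]
ft_force: [0.0, 0.3, -3.0]
width: 0.0277
grip_force: 40.0
t 8.05 p [ 0.5593 -0.3251  0.1928] tilt [ 0. -0. -1.] ty 30.09 w 0.0277 | rows total [-0.3311 -0.8238 -0.0365] rows>= 4 turn 0.1677
```

```bash
python3 -m crank '0 0 -.1 0 -1;-.03 -.07 0 0 -1;-.06 -.15 0 0 -1;-.06 -.15 0 0 -1;-.06 -.15 0 0 -1;-.06 -.15 0 0 -1;-.04 -.1 0 0 -1;-.021 -.054 0 0 -1;0 0 0 .084 -1;0 0 0 .084 -1'
python3 - <<'E'
from h import *
go(.45,-.465,.075,15)
c=cams.camera("scene");b=cams.camera("side")
o=np.zeros((384,800,3),np.uint8);o[:,:400]=c["img"][:,112:];o[:,400:]=b["img"][:,112:]
cv2.imwrite("pics/lid.png",o)
E
```

```text
time: 9.05
ee_pos: [0.4495, -0.4652, 0.2114]
eef_rot: [0.611, 0.791, 0.0, -0.0]
ft_force: [0.0, -0.0, -3.1]
width: 0.0278
grip_force: 40.0
t 9.05 p [ 0.4495 -0.4652  0.2114] tilt [ 0.     0.001 -1.   ] ty 14.65 w 0.0278 | rows total [-1.000e-04  2.300e-03  6.822e-01] rows>= 3 turn -0.0039
```

View pics/lid.png

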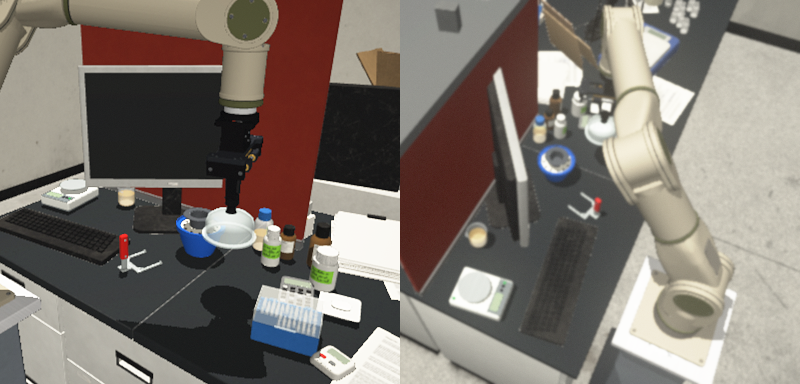

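```bash
python3 -m crank '0 0 .11 0 -1;0 0 .11 0 -1;0 0 .11 0 -1;0 0 .11 0 -1;0 0 .11 0 -1;0 0 .11 0 -1;0 0 .015 0 -1;0 0 .01 0 -1;0 0 .01 0 -1;0 0 0 0 -1'
```

```text
time: 10.15
ee_pos: [0.4502, -0.4653, 0.0734]
eef_rot: [0.609, 0.793, 0.0, 0.001]
ft_force: [-0.1, 1.0, -3.9]
width: 0.0279
grip_force: 40.0
```

```bash
python3 -m crank '0 0 .008 0 -1;0 0 0 0 -1'; python3 -m crank '0 0 .005 0 -1;0 0 0 0 -1'
```

```text
time: 10.35
ee_pos: [0.4503, -0.4655, 0.0717]
eef_rot: [0.609, 0.793, -0.0, 0.001]
ft_force: [-0.3, -1.5, -1.3]
width: 0.0279
grip_force: 40.0
time: 10.55
ee_pos: [0.4504, -0.4656, 0.0715]
eef_rot: [0.609, 0.793, 0.0, 0.001]
ft_force: [-0.3, 2.1, 7.5]
width: 0.0278
grip_force: 40.0
```

```bash
python3 -m crank '0 0 -.005 0 -1;0 0 0 0 .2;0 0 0 0 .2;0 0 0 0 .2;0 0 0 0 .2;0 0 0 0 .4;0 0 -.05 0 .4;0 0 -.15 0 .4;0 0 -.2 0 .4;0 0 -.2 0 .4' 20
python3 -c "
from h import *
s=read_state();print(s['joint_positions'])
go(.3595,-.222,.20,73.5)"
```

```text
time: 11.55
ee_pos: [0.4495, -0.4649, 0.193]
eef_rot: [0.609, 0.793, -0.0, -0.0]
ft_force: [0.8, -0.4, 0.2]
width: 0.061
grip_force: 0.0
[-0.00814851  0.59570561  1.11312283  1.44680497 -0.53330222  1.42681198
  1.37137709]
t 11.55 p [ 0.4495 -0.4649  0.193 ] tilt [-0.  0. -1.] ty 14.95 w 0.061 | rows total [ 1.2894 -0.1213 -0.0349] rows>= 6 turn -0.6506
```

```bash
python3 - <<'E'
from h import *
np.set_printoptions(precision=4,suppress=True)
s=read_state();c=cams.camera("wrist");print(proj(c,[.5598,-.3249,.111],s))
a=cams.camera("scene");b=cams.camera("side")
print(proj(a,[.5598,-.3249,.111]),proj(b,[.5598,-.3249,.111]))
o=np.zeros((384,800,3),np.uint8);o[:,:512]=c["img"]
x,y=proj(a,[.5598,-.3249,.1]).astype(int);o[:192,512:800]=cv2.resize(a["img"][y-24:y+24,x-36:x+36],(288,192))
x,y=proj(b,[.5598,-.3249,.1]).astype(int);o[192:,512:800]=cv2.resize(b["img"][y-24:y+24,x-36:x+36],(288,192));print(x,y)
cv2.imwrite("pics/dish.png",o);cv2.imwrite("pics/dw.png",c["img"]);np.save("pics/dw.npy",np.r_[s["ee_pos"],s["eef_rot"]])
E
python3 -m crank '.215 -.02 -.006 0 .4;.215 -.02 -.006 0 .4;.215 -.02 -.006 0 .4;.215 -.02 -.006 0 .4;.215 -.02 -.006 0 .4;.215 -.02 -.006 0 .4;0 0 0 0 .4'
```

```text
[441.5607  50.8196]
[312.5561 214.0204] [268.4338 153.8172]
268 155
time: 12.4
ee_pos: [0.3775, -0.2727, 0.2011]
eef_rot: [0.61, 0.792, 0.006, -0.011]
ft_force: [0.3, -1.0, 0.1]
width: 0.061
grip_force: 0.0
```

View pics/dish.png

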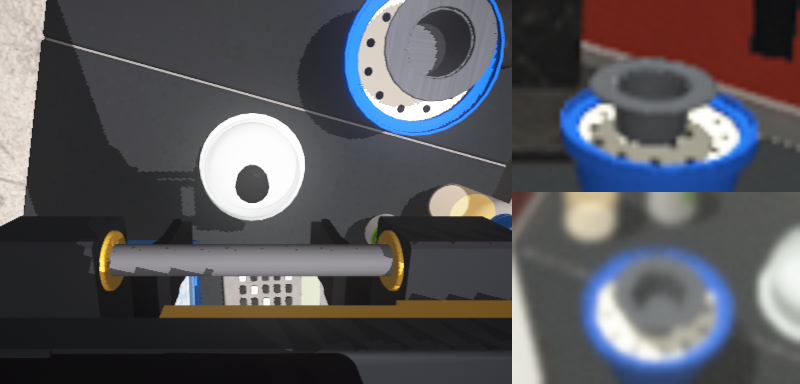

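The lid stands upright at (252,166) in the wrist view. The dish is in the desiccator, with its rim centred near (443,48).

Run:
```python
from h import *
np.set_printoptions(precision=4,suppress=True)
s=read_state();print(s["joint_positions"]);go(.3595,-.222,.2,73.5)
v=np.load("pics/dw.npy");s0=dict(ee_pos=v[:3],eef_rot=v[3:]);im=cv2.imread("pics/dw.png").astype(int);c=cams.camera("wrist")
# radial search for rim outer edge: sample along projected circle radii at z=.111 around guess
g=im.max(2)
ctr=np.array([.5598,-.3249])
for it in range(3):
    P=[]
    for th in np.radians(np.arange(0,360,4)):
        u=np.array([np.cos(th),np.sin(th)]);rs=np.arange(.034,.052,.0004)
        px=[proj(c,[*(ctr+r*u),.111],s0) for r in rs]
        if any(not(1<p[0]<510 and 1<p[1]<382) for p in px): continue
        val=np.array([cv2.getRectSubPix(g.astype(np.float32),(1,1),tuple(map(float,p)))[0,0] for p in px])
        d=val[3:]-val[:-3];k=d.argmax()
        if d[k]>60: P.append(ctr+u*rs[k+1])
    P=np.array(P);A=np.c_[2*P,np.ones(len(P))]
    w=np.ones(len(P))
    for _ in range(5):
        q=np.linalg.lstsq(A*w[:,None],(P**2).sum(1)*w,rcond=None)[0];r=np.sqrt(q[2]+q[:2]@q[:2]);e=abs(np.linalg.norm(P-q[:2],axis=1)-r);w=(e<.0015)*1.
    ctr=q[:2];print(ctr,r,len(P),w.sum())
```

```text
[-0.7381 -0.1794  1.1968  1.8809  0.1535  1.3491  0.6746]
t 12.4 p [ 0.3775 -0.2727  0.2011] tilt [-0.01   0.024 -1.   ] ty 14.81 w 0.061 | rows total [ 0.2676 -0.0223  0.0126] rows>= 2 turn -0.6521
[ 0.5595 -0.3188] 0.04470861383569545 58 32.0
[ 0.5594 -0.3182] 0.04479402225341457 51 31.0
[ 0.559  -0.3181] 0.04452687956119897 50 31.0
```

```bash
python3 -m crank '.134 -.01 0 -.082 .4;.134 -.01 0 -.082 .4;0 0 0 -.082 .4;0 0 0 -.082 .4;0 0 0 -.082 .4;0 0 0 -.082 .4;0 0 0 -.082 .4;0 0 0 -.082 .4;0 0 0 0 .4'
python3 - <<'E'
from h import *
np.set_printoptions(precision=4,suppress=True)
s=read_state();print(s["joint_positions"]);go(.3595,-.222,.2,73.5)
o=np.zeros((600,800,3),np.uint8)
for k,(n,z0) in enumerate((("scene",.1),("side",.1))):
    c=cams.camera(n);x,y=proj(c,[.5598,-.3249,z0]).astype(int);i=c["img"][y-25:y+25,x-33:x+34]
    o[:300,k*400:k*400+400]=cv2.resize((255*(i/255.)**.6).astype(np.uint8),(400,300),interpolation=0);print(n,x-33,y-25)
w=cv2.imread("pics/dw.png")[0:140,335:512];o[300:,:379]=cv2.resize(w,(379,300))
o[300:,400:]=cv2.resize(cams.camera("wrist")["img"],(400,300))
cv2.imwrite("pics/dish2.png",o)
E
```

```text
time: 13.35
ee_pos: [0.3569, -0.2264, 0.2019]
eef_rot: [0.141, 0.99, 0.006, -0.01]
ft_force: [0.3, 0.5, 0.1]
width: 0.0612
grip_force: 0.0
[-0.8357 -0.4493  1.0489  1.9696  0.3784  1.4392  1.3944]
t 13.35 p [ 0.3569 -0.2264  0.2019] tilt [-0.018  0.014 -1.   ] ty 73.77 w 0.0612 | rows total [-0.0065  0.0247  0.0097] rows>= 1 turn 0.003
scene 279 192
side 235 130
```

View pics/dish2.png

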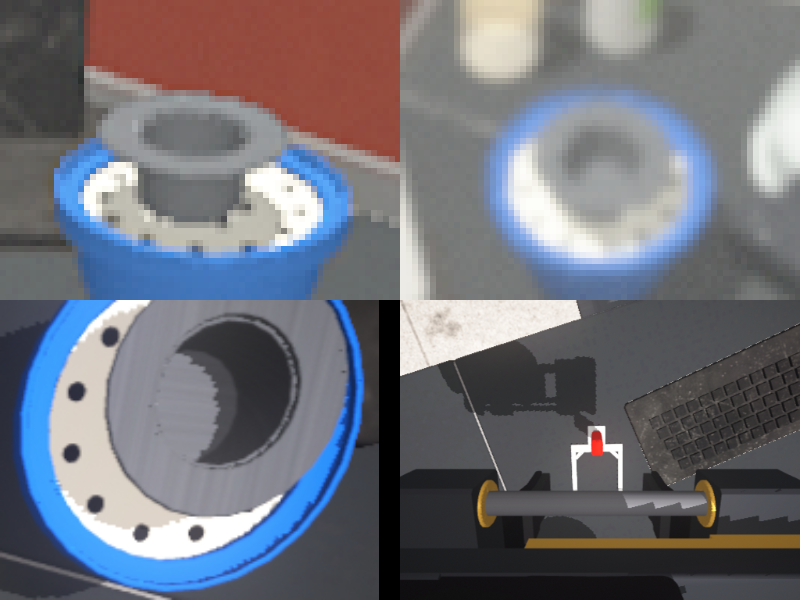

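Run:
```python
from h import *
np.set_printoptions(precision=4,suppress=True)
a=cams.camera("scene");b=cams.camera("side")
print(tri(ray(a,(310.9,213.6)),ray(b,(268.6,155.2))))
for c,u in((a,(310.9,213.6)),(b,(268.6,155.2))): print(plane(c,u,.111))
# rim extremes in scene on z=.111
print(plane(a,(279+98/5.97-.5,214),.111),plane(a,(279+288/5.97-.5,214),.111))
# wrist: candidate centres vs edges left/bottom of the rim
v=np.load("pics/dw.npy");s0=dict(ee_pos=v[:3],eef_rot=v[3:]);c=cams.camera("wrist")
E0=[(335+105/2.14,190/2.14/1*1) ,(335+215/2.14,217/2.14)]
for ctr in ([.559,-.3185],[.5575,-.3215],[.5598,-.3249],[.555,-.322]):
    t=np.radians(np.arange(0,360,3));p=np.array([proj(c,[ctr[0]+.042*np.cos(x),ctr[1]+.042*np.sin(x),.111],s0) for x in t])
    q=(p-[335,0])*2.142;print(ctr,"rim px in crop: left",q[:,0].min(),"right",q[:,0].max(),"bottom",q[:,1].max()+300,"top",q[:,1].min()+300)
```

```text
(array([ 0.5574, -0.3204,  0.1112]), [np.float64(0.0009137925183547732), np.float64(0.0009137925183548807)])
[ 0.5593 -0.3201  0.111 ]
[ 0.5567 -0.3196  0.111 ]
[ 0.5305 -0.2886  0.111 ] [ 0.5835 -0.354   0.111 ]
[0.559, -0.3185] rim px in crop: left 111.23240163968876 right 355.2949293881794 bottom 514.3318624687087 top 253.64863750187607
[0.5575, -0.3215] rim px in crop: left 104.16902942182901 right 347.5417507075008 bottom 521.4865043974796 top 262.0955533185912
[0.5598, -0.3249] rim px in crop: left 106.9145469793341 right 349.38767825775585 bottom 532.47237439178 top 275.05287817643864
[0.555, -0.322] rim px in crop: left 96.95165874976264 right 340.2790821669207 bottom 521.0240720746121 top 261.55312707888214
```

```bash
python3 -m crank '0 .025 .117 0 .4;0 0 .117 0 .4;0 0 .117 0 .4;0 0 0 0 .4'
python3 - <<'E'
from h import *
np.set_printoptions(precision=4,suppress=True)
s=read_state();print(s["joint_positions"]);go(.3595,-.222,.051,73.5)
c=cams.camera("wrist");im=c["img"];red=((im[...,2]>110)&(im[...,1]<60)&(im[...,0]<60)).astype(np.uint8)
ce,st,_=blob(red,(100,0,400,384));print(ce,st,proj(c,[.3595,-.222,.097],s),proj(c,[.3595,-.222,.064],s))
E
```

```text
time: 14.05
ee_pos: [0.3559, -0.2196, 0.1304]
eef_rot: [0.142, 0.99, 0.007, -0.01]
ft_force: [0.0, -0.2, 0.9]
width: 0.0607
grip_force: 0.0
[-0.9006 -0.4152  1.169   2.0814  0.3863  1.2764  1.3944]
t 14.05 p [ 0.3559 -0.2196  0.1304] tilt [-0.019  0.016 -1.   ] ty 73.62 w 0.0607 | rows total [-0.0297 -0.0107  0.3963] rows>= 2 turn 0.0013
[243.9969 206.0589] [235 185  19  44 645] [248.4074 212.7936] [248.3356 200.6477]
```

```bash
python3 -m crank '-.036 -.024 0 0 .4;0 0 .1 0 .4;0 0 .1 0 .4;0 0 .1 0 .4;0 0 .096 0 .4;0 0 0 0 .4;0 0 0 0 -.2;0 0 0 0 -.4;0 0 0 0 -.7;0 0 0 0 -.8' 20
python3 -c "
from h import *
s=read_state();print(s['joint_positions'],s['torque'])
go(.360,-.225,.051,73.5)"
```

```text
time: 15.1
ee_pos: [0.3609, -0.2202, 0.0698]
eef_rot: [0.138, 0.99, 0.012, -0.01]
ft_force: [-0.1, 0.1, 0.4]
width: 0.0369
grip_force: 0.0
[-0.86403907 -0.06086968  1.33103118  2.13833613  0.05002276  1.04545532
  1.73301279] [ 0.01048592 -0.04296997 -0.00413121]
t 15.1 p [ 0.3609 -0.2202  0.0698] tilt [-0.017  0.026 -1.   ] ty 74.07 w 0.0369 | rows total [-0.0044 -0.0263  0.0935] rows>= 1 turn 0.0063
```

```bash
python3 -m crank '0 0 0 0 .4;0 0 0 0 .4;0 0 -.2 0 .4;0 0 -.2 0 .4;0 0 -.2 0 .4;0 0 -.2 0 .4;0 0 0 0 .4'
python3 -m crank '.055 -.224 0 0 .4;.055 -.224 0 0 .4;.055 -.224 0 0 .4;.055 -.224 0 0 .4;.055 -.224 0 0 .4;.055 -.224 0 0 .4;.055 -.224 0 0 .4'
python3 -c "
from h import *
s=read_state();print(s['joint_positions'])
go(.5,-.25,.2,64)"
```

```text
time: 15.8
ee_pos: [0.3656, -0.2239, 0.225]
eef_rot: [0.138, 0.99, 0.012, -0.01]
ft_force: [0.3, 0.5, -0.4]
width: 0.0606
grip_force: 0.0
time: 16.5
ee_pos: [0.1871, -0.4688, 0.23]
eef_rot: [0.136, 0.991, -0.004, -0.003]
ft_force: [0.4, -0.5, -0.2]
width: 0.0611
grip_force: 0.0
[-0.56953    -0.4991432   1.33898284  1.77193537  0.49636732  1.50332613
  1.99948822]
t 16.5 p [ 0.1871 -0.4688  0.23  ] tilt [-0.007 -0.008 -1.   ] ty 74.33 w 0.0611 | rows total [-1.2116  1.4773  0.1305] rows>= 8 turn 0.1148
```

```bash
python3 -m crank '-.11 .19 0 0 .4;-.11 .19 0 0 .4;-.11 .19 0 0 .4;-.11 .19 0 0 .4;-.11 .19 0 0 .4;-.11 .19 0 0 .4;0 0 0 0 .4'
python3 -c "
from h import *
s=read_state();print(s['joint_positions'])
go(.360,-.225,.2,73.5)"
```

```text
time: 17.2
ee_pos: [0.3799, -0.2799, 0.2271]
eef_rot: [0.133, 0.991, -0.005, -0.003]
ft_force: [-0.2, -0.8, -0.0]
width: 0.0609
grip_force: 0.0
[-0.77709661 -0.2485383   1.17044669  1.84344391  0.24295757  1.40601171
  1.64400414]
t 17.2 p [ 0.3799 -0.2799  0.2271] tilt [-0.008 -0.009 -1.   ] ty 74.69 w 0.0609 | rows total [0.1677 0.2397 0.1338] rows>= 2 turn 0.0133
```

```bash
python3 -m crank '-.23 -.08 0 0 .4;-.23 -.08 0 0 .4;-.23 -.08 0 0 .4;-.23 -.08 0 0 .4;-.23 -.08 0 0 .4' ; python3 -c "
from h import *
s=read_state();print(s['joint_positions'],s['ee_pos'])"
python3 -m crank '.131 -.185 0 0 .4;.131 -.185 0 0 .4;.131 -.185 0 0 .4;.131 -.185 0 0 .4;.131 -.185 0 0 .4;.131 -.185 0 0 .4;.131 -.185 0 0 .4;.131 -.185 0 0 .4'
python3 -c "
from h import *
s=read_state();print(s['joint_positions'],s['ee_pos']);go(.19,-.43,.23)"
```

```text
time: 17.7
ee_pos: [0.4874, -0.3604, 0.2334]
eef_rot: [0.144, 0.989, 0.004, -0.015]
ft_force: [0.5, 1.6, 4.9]
width: 0.0609
grip_force: 0.0
[-0.24043481  0.48611089  1.13181825  1.47090737 -0.42598557  1.48849323
  2.1735138 ] [ 0.48736808 -0.36039093  0.23336326]
time: 18.5
ee_pos: [0.2182, -0.5686, 0.2367]
eef_rot: [0.146, 0.989, 0.006, -0.016]
ft_force: [0.2, -0.5, -1.2]
width: 0.0613
grip_force: 0.0
[ 0.50233814  0.37213438  0.81744973  1.45395786 -0.24571541  1.45453611
  2.5969583 ] [ 0.21816242 -0.56864389  0.23673238]
t 18.5 p [ 0.2182 -0.5686  0.2367] tilt [-0.03   0.016 -0.999] ty 73.18 w 0.0613 | rows total [0.3339 0.6226 0.0488] rows>= 3 turn
```

```bash
python3 -m crank '0 0 0 .09 .4;0 0 0 .09 .4;0 0 0 .09 .4;0 0 0 0 .4'
python3 -c "
from h import *
s=read_state();print(s['joint_positions'],s['ee_pos']);go(.21,-.43,.23);go(.36,-.225,.2)"
```

```text
time: 18.9
ee_pos: [0.2203, -0.5676, 0.2365]
eef_rot: [0.352, 0.936, 0.003, -0.017]
ft_force: [-0.6, 0.9, 0.4]
width: 0.061
grip_force: 0.0
[ 0.44421541  0.39594266  0.90261245  1.45689427 -0.28537447  1.46048999
  2.19911514] [ 0.22029244 -0.56756121  0.23650355]
t 18.9 p [ 0.2203 -0.5676  0.2365] tilt [-0.029  0.017 -0.999] ty 48.84 w 0.061 | rows total [0.4902 0.4842 0.0454] rows>= 3 turn 
t 18.9 p [ 0.2203 -0.5676  0.2365] tilt [-0.029  0.017 -0.999] ty 48.84 w 0.061 | rows total [0.5954 1.7505 0.1904] rows>= 8 turn
```

```bash
python3 -m crank '.123 .121 0 0 .4;.123 .121 0 0 .4;.123 .121 0 0 .4;.123 .121 0 0 .4;.018 .211 0 0 .4;.018 .211 0 0 .4;.018 .211 0 0 .4;.018 .211 0 0 .4;.018 .211 0 0 .4;.018 .211 0 0 .4'
python3 -c "
from h import *
s=read_state();print(s['joint_positions'],s['ee_pos']);go(.36,-.225,.2,73.5)"
```

```text
time: 19.9
ee_pos: [0.3605, -0.2233, 0.2386]
eef_rot: [0.348, 0.937, 0.003, -0.016]
ft_force: [0.8, -0.8, 0.1]
width: 0.0611
grip_force: 0.0
[-0.12315741 -0.16300533  0.51706731  1.88262615  0.07693419  1.43301897
  1.23540625] [ 0.36053083 -0.22331213  0.23862484]
t 19.9 p [ 0.3605 -0.2233  0.2386] tilt [-0.028  0.016 -0.999] ty 49.3 w 0.0611 | rows total [-0.0095 -0.0069  0.193 ] rows>= 1 turn -0.2689
```

```bash
python3 -m crank '0 0 0 -.09 .4;0 0 0 -.09 .4;0 0 0 -.089 .4;0 0 .1 0 .4;0 0 .1 0 .4;0 0 .1 0 .4;0 0 .1 0 .4;0 0 .1 0 .4;0 0 0 0 .4'
python3 - <<'E'
from h import *
np.set_printoptions(precision=4,suppress=True)
s=read_state();print(s["joint_positions"]);go(.360,-.225,.051,73.5)
c=cams.camera("wrist");im=c["img"];red=((im[...,2]>110)&(im[...,1]<60)&(im[...,0]<60)).astype(np.uint8)
ce,st,_=blob(red,(100,0,400,384));print(ce,st,proj(c,[.36,-.225,.097],s),proj(c,[.36,-.225,.064],s))
E
```

```text
time: 20.8
ee_pos: [0.3555, -0.2225, 0.1366]
eef_rot: [0.144, 0.989, 0.006, -0.017]
ft_force: [-0.6, 0.6, -0.1]
width: 0.0609
grip_force: 0.0
[-0.1572 -0.0923  0.5883  2.0449  0.0526  1.2101  1.6906]
t 20.8 p [ 0.3555 -0.2225  0.1366] tilt [-0.032  0.017 -0.999] ty 73.44 w 0.0609 | rows total [-0.0402 -0.0084  0.4269] rows>= 2 turn -0.0006
[248.4732 205.5923] [240 184  18  42 672] [248.9164 212.1388] [248.9279 200.866 ]
```

```bash
python3 -m crank '-.04 -.008 0 0 .4;0 0 .11 0 .4;0 0 .11 0 .4;0 0 .11 0 .4;0 0 .097 0 .4;0 0 0 0 .4'
python3 -m crank '0 0 0 0 -.2;0 0 0 0 -.3;0 0 0 0 -.5;0 0 0 0 -.7;0 0 0 0 -.8;0 0 0 0 -.8;0 0 0 0 -.8;0 0 0 0 -.8' 40
python3 -c "
from h import *
s=read_state();print(s['joint_positions'],s['grip_force'],s['torque']);go(.36,-.225,.051,73.5)"
```

```text
time: 21.45
ee_pos: [0.3616, -0.2255, 0.0521]
eef_rot: [0.145, 0.989, 0.006, -0.016]
ft_force: [0.0, -0.3, 0.7]
width: 0.0607
grip_force: 0.0
time: 22.25
ee_pos: [0.362, -0.2255, 0.053]
eef_rot: [0.146, 0.989, 0.006, -0.015]
ft_force: [-0.7, 0.4, 1.1]
width: 0.0135
grip_force: 39.9
[-0.14513234  0.05458714  0.61941712  2.12531099 -0.03939294  1.00466879
  1.77375638] 39.92910861968994 [ 0.01067457 -0.0430574  -0.02720078]
t 22.25 p [ 0.362  -0.2255  0.053 ] tilt [-0.028  0.016 -0.999] ty 73.22 w 0.0135 | rows total [ 0.01   -0.0007  0.0101] rows>= 1 turn -0.0032
```

```bash
python3 -m crank '0 0 0 0 -.9;0 0 -.03 0 -.9;0 0 -.06 0 -.9;0 0 -.1 0 -.9;0 0 -.15 0 -.9;0 0 -.15 0 -.9;0 0 -.1 0 -.9;0 0 0 0 -.9' 50
python3 - <<'E'
from h import *
np.set_printoptions(precision=4,suppress=True)
s=read_state();print(s["joint_positions"],s["ft_force"],s["torque"],s["width"]);
d=np.array([.957,-.289]);p=s["ee_pos"][:2]
go(.558-.056*.957-.11*.957,-.32+.056*.289+.11*.289,.155,73.2)
E
```

```text
time: 23.05
ee_pos: [0.3668, -0.2283, 0.1741]
eef_rot: [0.146, 0.989, 0.006, -0.013]
ft_force: [0.3, -0.6, -2.8]
width: 0.0135
grip_force: 49.9
[-0.1661 -0.1068  0.591   1.9732  0.0575  1.2851  1.682 ] [ 0.3345 -0.5937 -2.8364] [-0.0059 -0.0376  0.0009] 0.013498100670977063
t 23.05 p [ 0.3668 -0.2283  0.1741] tilt [-0.023  0.015 -1.   ] ty 73.19 w 0.0135 | rows total [-0.2207 -0.1634  0.0885] rows>= 2 turn -0.0001
```

```bash
python3 -m crank '-.073 -.054 .03 0 -.9;-.073 -.054 .03 0 -.9;-.073 -.054 .03 0 -.9;0 0 0 0 -.9;0 0 0 0 -.9'
python3 - <<'E'
from h import *
np.set_printoptions(precision=4,suppress=True)
s=read_state();go(.558-.166*.957,-.32+.166*.289,.146,73.2)
p=s["ee_pos"]-[0,0,.053];d=np.array([.957,-.289,0]);n=np.array([.289,.957,0])
for nm in("scene","side"):
    c=cams.camera(nm);im=c["img"];cv2.imwrite(f"pics/ins_{nm}.png",im)
    for sg in(1,-1):
        # tip search: bright pixels near the predicted prong, sampled along the prong line
        out=[]
        for t in np.arange(.05,.105,.002):
            row=[im[tuple(np.round(proj(c,p+d*t+n*(sg*.0355+o)+[0,0,.005])).astype(int)[::-1])].min() for o in np.arange(-.012,.0121,.003)]
            out.append(row)
        print(nm,sg);print(np.array(out)[::2])
E
```

```text
time: 23.55
ee_pos: [0.3966, -0.2706, 0.1507]
eef_rot: [0.146, 0.989, 0.006, -0.016]
ft_force: [-0.3, 0.1, -0.6]
width: 0.0137
grip_force: 49.9
t 23.55 p [ 0.3966 -0.2706  0.1507] tilt [-0.03   0.016 -0.999] ty 73.17 w 0.0137 | rows total [-0.015  -0.0032  0.023 ] rows>= 1 turn -0.0003
scene 1
[[ 43 103 104 211 223 178 178  43  41]
 [ 51  84 150 197 179 179 188  38  38]
 [ 44 108 108 213 213 206  33  33  45]
 [ 56  87 207 207 213 170 170  40  43]
 [ 45  56 112 161 192 179  40  40  40]
 [ 44 103 103 212 209 157  86  40  49]
 [ 58  58 179 211 196 179 157  35  44]
 [ 44 100 122 122 217 196  82  29  45]
 [ 74  90 100 212 215 154 154  39  40]
 [ 55  74 141 179 206 206  35  38  38]
 [ 49  47  83 173 173 195 125 125  42]
 [ 50  50  44 101 101 147 180 127  83]
 [ 49  51  48  48  45  74  42  82 127]
 [ 48  51  51  49  48  50  49  42  46]]
scene -1
[[ 68  93 197 197 212 177 164  14  19]
 [ 54  68 119 159 235 197  74  11  27]
 [ 54  86 108 213 225 176 162  26  26]
 [ 49  57 156 156 242 197  17  17  46]
 [ 46 103 103 209 228 170 170  42  47]
 [ 45  45 157 202 195 195  25  36  42]
 [ 18 100 113 2
[... 580 characters left out ...]
 51  58  75 119 146 182 182 125 125]
 [ 51  59  66 103 170 170 164 164  87]
 [ 51  52  66  93 161 161 154 154  83]
 [ 53  62  62 120 120 156 110 102  62]
 [ 57  53  53  81 125  92  61  61  48]
 [ 63  71  63  63  68  57  57  51  47]
 [ 91  71  79  68  68  56  56  52  52]]
side -1
[[69 68 71 75 75 80 80 75 75]
 [71 71 71 71 77 74 79 76 67]
 [71 72 71 71 72 74 73 76 76]
 [70 68 68 67 72 70 75 81 85]
 [70 72 70 70 72 72 79 79 78]
 [69 71 71 73 74 73 73 77 72]
 [68 72 72 72 72 71 72 72 66]
 [72 71 71 73 72 71 72 70 67]
 [70 71 71 74 74 69 69 72 72]
 [69 69 72 72 73 73 71 72 69]
 [70 70 72 72 74 72 71 72 70]
 [71 71 71 73 75 72 72 71 71]
 [71 71 70 70 71 71 75 75 74]
 [71 70 74 72 70 74 77 78 83]]
```

```bash
python3 -m crank '0 -.006 .023 0 -.9;0 0 0 0 -.9;-.05 0 -.0017 0 -.9;-.05 0 -.0017 0 -.9;-.05 0 -.0017 0 -.9;-.05 0 -.0017 0 -.9;-.05 0 -.0017 0 -.9;0 0 0 0 -.9'
python3 - <<'E'
from h import *
np.set_printoptions(precision=4,suppress=True)
s=read_state();p=s["ee_pos"];print("d",p[:2]@[.957,-.289],"target .5695; n",p[:2]@[.289,.957],"target -.146; z",p[2],s["joint_positions"]);go(.558-.057*.957-.0003,-.32+.057*.289-.001,.146,73.2)
E
```

```text
time: 24.45
ee_pos: [0.446, -0.2865, 0.1465]
eef_rot: [0.146, 0.989, 0.006, -0.015]
ft_force: [0.0, 0.2, -1.9]
width: 0.0138
grip_force: 49.9
d 0.5096014242987825 target .5695; n -0.14528081819780092 target -.146; z 0.14648243124580715 [-0.1012  0.2049  0.6667  1.7796 -0.1314  1.2357  1.8815]
t 24.45 p [ 0.446  -0.2865  0.1465] tilt [-0.029  0.015 -0.999] ty 73.26 w 0.0138 | rows total [-0.2996 -0.004  -0.0072] rows>= 2 turn 0.0006
```

```bash
python3 -m crank '-.05 -.001 -.0015 0 -.9;-.05 -.001 -.0015 0 -.9;-.05 -.001 -.0015 0 -.9;-.05 -.001 -.0015 0 -.9;-.05 0 -.0015 0 -.9;-.05 0 -.0015 0 -.9;0 0 0 0 -.9'
python3 - <<'E'
from h import *
np.set_printoptions(precision=4,suppress=True)
s=read_state();p=s["ee_pos"];print("d",p[:2]@[.957,-.289],"n",p[:2]@[.289,.957]);go(.582,.21,.16,73.2)
for nm in("scene","side"):
    c=cams.camera(nm);im=c["img"].astype(int);x,y=proj(c,[.558,-.32,.09]).astype(int)
    o=cv2.imread(f"pics/ins_{nm}.png").astype(int)
    m=(im.max(2)-im.min(2)<40)&(im.max(2)>70)&(im.max(2)<135)
    m0=(o.max(2)-o.min(2)<40)&(o.max(2)>70)&(o.max(2)<135)
    for q in(m0,m): print(nm,blob(q.astype(np.uint8),(x-30,y-28,x+30,y+20))[:2])
E
```

```text
time: 25.15
ee_pos: [0.5032, -0.3045, 0.1464]
eef_rot: [0.146, 0.989, 0.006, -0.015]
ft_force: [0.3, -0.0, -2.1]
width: 0.0135
grip_force: 49.9
d 0.5695407187266688 n -0.14599099498503962
t 25.15 p [ 0.5032 -0.3045  0.1464] tilt [-0.029  0.016 -0.999] ty 73.26 w 0.0135 | rows total [ 0.3651  2.5774 -0.0391] rows>= 11 turn 0.0006
scene (array([312.7108, 214.0735]), array([293, 203,  47,  25, 408], dtype=int32))
scene (array([310.8021, 216.1105]), array([296, 205,  33,  25, 389], dtype=int32))
side (array([266.8995, 151.0854]), array([ 238,  130,   60,   48, 1662], dtype=int32))
side (array([253.3348, 150.1631]), array([238, 130,  46,  48, 932], dtype=int32))
```

```bash
python3 -m crank '0 0 -.02 0 -.9;0 0 -.02 0 -.9;0 0 -.01 0 -.9;0 0 -.01 0 -.9;0 0 -.01 0 -.9;0 0 -.02 0 -.9;0 0 -.03 0 -.9;0 0 -.05 0 -.9;0 0 -.05 0 -.9;0 0 0 0 -.9'
python3 - <<'E'
from h import *
np.set_printoptions(precision=4,suppress=True)
f=[];t=[]
for i in range(4):
    s=read_state();f.append(s["ft_force"]);t.append(s["torque"]);c=cams.camera("scene")
print(np.mean(f,0),np.mean(t,0));go(.5032,-.3045,.1464)
cv2.imwrite("pics/up.png",c["img"])
# rim extremes in scene: gray column search
b=cams.camera("side")
z=s["ee_pos"][2]-.053+.008
for nm,cc in(("scene",c),("side",b)):
    print(nm,"rim centre pred",proj(cc,[.558,-.32,z]))
im=c["img"].astype(int);x,y=proj(c,[.558,-.32,z]).astype(int)
for r in range(y-10,y+14,2): print(r,im[r,x-22:x+23:2].max(1).tolist())
E
```

```text
time: 26.25
ee_pos: [0.5041, -0.3057, 0.1926]
eef_rot: [0.146, 0.989, 0.006, -0.014]
ft_force: [-0.5, -0.5, -2.3]
width: 0.0135
grip_force: 49.9
[-0.4937 -0.0544 -2.8446] [ 0.0044  0.0211 -0.0168]
t 26.45 p [ 0.5031 -0.3049  0.1903] tilt [-0.029  0.016 -0.999] ty 73.22 w 0.0139 | rows total [-0.0069  0.0006  0.2193] rows>= 1 turn 
scene rim centre pred [311.2671 201.8479]
side rim centre pred [268.6627 148.7675]
191 [29, 81, 167, 187, 178, 151, 102, 103, 104, 104, 105, 105, 103, 104, 105, 103, 104, 102, 105, 104, 104, 106, 107]
193 [28, 91, 169, 185, 178, 149, 104, 104, 104, 103, 104, 105, 102, 105, 104, 104, 103, 104, 105, 104, 105, 104, 106]
195 [33, 96, 171, 184, 163, 135, 104, 104, 106, 103, 104, 120, 120, 104, 105, 104, 102, 104, 106, 108, 107, 106, 106]
197 [32, 92, 174, 187, 147, 126, 108, 109, 119, 121, 121, 120, 120, 123, 120, 105, 99, 105, 104, 106, 106, 106, 105]
199 [26, 26, 146, 163, 140, 107, 117, 111, 95, 74, 67, 71, 73, 76, 96, 108, 120, 116, 103, 105, 106, 107, 107]
201 [23, 161, 117, 148, 140, 110, 118, 74, 59, 69, 70, 73, 70, 66, 60, 67, 100, 115, 116, 98, 106, 106, 106]
203 [20, 136, 123, 143, 142, 106, 117, 91, 61, 66, 70, 72, 69, 66, 63, 52, 82, 114, 116, 115, 115, 126, 104]
205 [24, 13, 127, 143, 144, 85, 112, 115, 112, 95, 88, 76, 71, 76, 81, 95, 117, 115, 115, 132, 202, 153, 106]
207 [72, 135, 121, 141, 135, 235, 182, 85, 99, 109, 116, 118, 118, 117, 117, 117, 107, 108, 112, 136, 124, 100, 106]
209 [115, 122, 113, 126, 109, 125, 188, 189, 226, 183, 172, 123, 107, 121, 144, 113, 108, 128, 101, 104, 106, 106, 105]
211 [21, 69, 123, 151, 120, 99, 69, 43, 90, 186, 236, 222, 205, 129, 98, 60, 91, 103, 103, 104, 107, 105, 107]
213 [25, 23, 48, 52, 56, 98, 148, 63, 55, 64, 111, 94, 64, 65, 63, 53, 122, 140, 135, 121, 107, 104, 104]
```

```bash
python3 -m crank '.03 0 0 0 -.9;.07 0 0 0 -.9;.1 0 0 0 -.9;.1 0 0 0 -.9;.1 0 0 0 -.9;.07 0 0 0 -.9;.05 .03 0 0 -.9;.04 .06 0 0 -.9;.04 .09 .03 0 -.9;.04 .09 .04 0 -.9'
python3 -c "
from h import *
s=read_state();print(s['joint_positions']);go(.385,.0,.150);go(.385,.18,.15)"
```

```text
time: 27.5
ee_pos: [0.3954, -0.2158, 0.181]
eef_rot: [0.146, 0.989, 0.006, -0.015]
ft_force: [0.6, 0.2, -2.8]
width: 0.0137
grip_force: 49.9
[-0.2100026  -0.05438678  0.60051845  1.9197211   0.02710116  1.29858959
  1.65879688]
t 27.5 p [ 0.3954 -0.2158  0.181 ] tilt [-0.028  0.016 -0.999] ty 73.17 w 0.0137 | rows total [0.3569 1.0165 0.1739] rows>= 5 turn 
t 27.5 p [ 0.3954 -0.2158  0.181 ] tilt [-0.028  0.016 -0.999] ty 73.17 w 0.0137 | rows total [0.6172 1.878  0.1886] rows>= 8 turn
```

```bash
python3 -m crank '.036 .1 .02 0 -.9;.036 .1 .03 0 -.9;.036 .1 .03 0 -.9;.036 .1 .03 0 -.9;.036 .1 .02 0 -.9;.036 .1 .02 0 -.9;.036 .1 .01 0 -.9;.036 .1 .01 0 -.9;.036 .1 .003 0 -.9;.036 .1 .001 0 -.9'
python3 -c "
from h import *
s=read_state();print(s['joint_positions']);go(.385,.18,.15)"
```

```text
time: 28.5
ee_pos: [0.3832, -0.0029, 0.1498]
eef_rot: [0.146, 0.989, 0.006, -0.015]
ft_force: [-0.3, -0.8, -2.2]
width: 0.0133
grip_force: 49.9
[-0.40874591 -0.17628603  0.28751257  2.09707566  0.03183511  1.24003073
  1.14083995]
t 28.5 p [ 0.3832 -0.0029  0.1498] tilt [-0.028  0.016 -0.999] ty 73.2 w 0.0133 | rows total [0.2552 0.878  0.0137] rows>= 4 turn
```

```bash
python3 -m crank '.032 .11 0 0 -.9;.032 .11 0 0 -.9;.032 .11 0 0 -.9;.032 .11 0 0 -.9;.032 .11 0 0 -.9;.032 .11 -.02 0 -.9;.032 .11 -.04 0 -.9;.032 .11 -.06 0 -.9;0 .02 -.05 0 -.9;0 0 -.02 0 -.9'
python3 - <<'E'
from h import *
np.set_printoptions(precision=4,suppress=True)
s=read_state();print(s['joint_positions']);go(.5275,.2265,.18)
p=s["ee_pos"]+[.957*.057,-.289*.057,-.053+.008]
for n in("scene","side"):
    c=cams.camera(n);cv2.imwrite(f"pics/car_{n}.png",c["img"]);print(n,"dish rim pred",proj(c,p))
b=c;im=c["img"].astype(int)
# pan circle in the side view: grey disc on white housing -> edges
x,y=186,287
for r in range(y-24,y+26,4): print(r,im[r,x-30:x+31:3].max(1).tolist())
E
```

```text
time: 29.5
ee_pos: [0.3881, 0.1832, 0.1917]
eef_rot: [0.145, 0.989, 0.006, -0.015]
ft_force: [0.6, 0.2, -2.8]
width: 0.0133
grip_force: 49.9
[-0.5866 -0.0868  0.0601  1.9376 -0.0235  1.3062  0.7584]
t 29.5 p [0.3881 0.1832 0.1917] tilt [-0.027  0.016 -0.999] ty 73.27 w 0.0133 | rows total [-0.6069  0.4076  0.0431] rows>= 3 turn 
scene dish rim pred [157.3171 173.2759]
side dish rim pred [233.7204 282.43  ]
263 [71, 70, 73, 71, 72, 75, 73, 71, 76, 73, 71, 74, 74, 75, 76, 72, 73, 73, 75, 76, 74]
267 [70, 72, 74, 73, 75, 73, 78, 192, 180, 119, 83, 74, 76, 77, 79, 74, 77, 74, 75, 74, 75]
271 [71, 71, 73, 74, 76, 76, 180, 252, 251, 247, 240, 215, 171, 126, 89, 78, 77, 75, 77, 76, 72]
275 [73, 74, 74, 75, 75, 110, 245, 232, 220, 220, 222, 222, 223, 222, 240, 240, 202, 137, 93, 78, 75]
279 [72, 71, 76, 74, 79, 206, 221, 221, 220, 221, 221, 224, 221, 221, 221, 224, 251, 251, 246, 171, 83]
283 [74, 70, 75, 75, 144, 221, 219, 220, 221, 220, 222, 223, 221, 223, 221, 208, 241, 251, 214, 79, 89]
287 [75, 75, 76, 90, 236, 219, 220, 219, 220, 222, 221, 221, 221, 221, 221, 213, 206, 244, 164, 94, 85]
291 [73, 76, 76, 204, 252, 225, 219, 218, 219, 221, 219, 222, 221, 220, 222, 187, 235, 211, 163, 119, 127]
295 [72, 74, 118, 246, 252, 243, 220, 219, 221, 221, 221, 221, 220, 219, 206, 188, 240, 200, 210, 203, 166]
299 [72, 78, 227, 228, 249, 253, 246, 224, 220, 220, 222, 221, 209, 178, 220, 250, 201, 209, 211, 194, 161]
303 [74, 75, 175, 233, 248, 251, 252, 252, 247, 227, 225, 218, 235, 250, 252, 237, 199, 210, 208, 165, 145]
307 [75, 72, 77, 90, 120, 159, 202, 234, 247, 251, 252, 253, 252, 252, 251, 197, 210, 211, 180, 163, 114]
311 [69, 76, 75, 76, 77, 78, 79, 90, 120, 158, 200, 227, 247, 251, 238, 185, 175, 185, 164, 145, 71]
```

Run:
```python
from h import *
np.set_printoptions(precision=4,suppress=True)
def fit(P):
    w=np.ones(len(P));A=np.c_[2*P,np.ones(len(P))]
    for _ in range(6):
        q=np.linalg.lstsq(A*w[:,None],(P**2).sum(1)*w,rcond=None)[0];r=np.sqrt(q[2]+q[:2]@q[:2]);e=abs(np.linalg.norm(P-q[:2],axis=1)-r);w=(e<.004)*1.
    return q[:2],r,len(P),w.sum()
for n in("side","scene"):
    c=cams.camera(n);g=cv2.imread(f"pics/car_{n}.png").astype(int);g0=cv2.imread(f"pics/{n}0.png").astype(int) 
    x,y=proj(c,[.582,.21,.058]).astype(int)
    lo,hi=(213,230) if n=="side" else (195,240)
    if n=="scene":
        for r in range(y-8,y+12,2): print(r,g0[r,x-24:x+26:2].max(1).tolist())
    m=((g0.max(2)>=lo)&(g0.max(2)<=hi)&(g0.max(2)-g0.min(2)<18)).astype(np.uint8);m=cv2.morphologyEx(m,cv2.MORPH_OPEN,np.ones((3,3)))
    ce,st,l=blob(m,(x-25,y-22,x+25,y+22));print(n,ce,st)
    k=max(cv2.findContours(l.astype(np.uint8),0,1)[0],key=len)[:,0]
    for z in(.054,.058,.062): print(z,fit(np.array([plane(c,p,z)[:2] for p in k])),plane(c,ce,z))
```

```text
side [185.7342 286.4027] [170 272  32  30 730]
0.054 (array([0.588 , 0.2077]), np.float64(0.04626719075967294), 88, np.float64(85.0)) [0.5878 0.2083 0.054 ]
0.058 (array([0.5868, 0.2089]), np.float64(0.046134381917969446), 88, np.float64(85.0)) [0.5866 0.2096 0.058 ]
0.062 (array([0.5856, 0.2102]), np.float64(0.046001573076257574), 88, np.float64(85.0)) [0.5854 0.2108 0.062 ]
176 [17, 22, 22, 21, 22, 19, 22, 18, 20, 17, 12, 54, 155, 191, 201, 193, 189, 185, 186, 140, 156, 139, 25, 30, 28]
178 [20, 22, 21, 20, 22, 20, 18, 14, 53, 118, 173, 197, 189, 162, 148, 144, 173, 176, 174, 143, 154, 145, 77, 84, 83]
180 [21, 22, 21, 21, 13, 27, 120, 158, 202, 209, 184, 227, 225, 227, 229, 228, 228, 228, 211, 158, 155, 158, 156, 156, 156]
182 [19, 16, 9, 93, 153, 205, 198, 194, 229, 225, 226, 225, 226, 226, 225, 226, 226, 225, 227, 179, 154, 158, 156, 153, 153]
184 [64, 154, 189, 196, 191, 184, 142, 229, 226, 227, 226, 226, 227, 226, 227, 226, 227, 227, 227, 178, 152, 153, 154, 152, 153]
186 [195, 189, 189, 187, 181, 171, 197, 218, 226, 225, 226, 227, 226, 227, 227, 226, 228, 229, 230, 165, 137, 
[... 217 characters left out ...]
8, 122, 129, 136, 151, 150, 150, 145, 253, 254, 251, 233, 191]
192 [147, 202, 213, 216, 229, 243, 254, 191, 148, 150, 149, 150, 150, 150, 151, 150, 150, 145, 223, 255, 252, 238, 195, 159, 158]
194 [212, 207, 225, 219, 218, 218, 212, 210, 201, 172, 227, 242, 241, 241, 241, 240, 238, 255, 252, 240, 182, 163, 159, 157, 158]
scene [184.4265 183.7773] [172 179  25  10 211]
0.054 (array([0.5958, 0.2195]), np.float64(0.04612701445169167), 57, np.float64(41.0)) [0.592  0.2176 0.054 ]
0.058 (array([0.589 , 0.2114]), np.float64(0.04588025134931261), 57, np.float64(42.0)) [0.5852 0.2097 0.058 ]
0.062 (array([0.5822, 0.2035]), np.float64(0.04553757933701033), 57, np.float64(42.0)) [0.5784 0.2018 0.062 ]
```

```bash
python3 -m crank '-.04 .026 0 0 -.9;-.08 .052 0 0 -.9;-.1 .065 0 0 -.9;-.1 .065 0 0 -.9;-.1 .065 0 0 -.9;-.1 .065 0 0 -.9;-.07 .046 0 0 -.9;-.035 .023 0 0 -.9;0 0 0 0 -.9'
python3 - <<'E'
from h import *
np.set_printoptions(precision=4,suppress=True)
s=read_state();print(s['joint_positions']);go(.5312,.225,.148)
p=s["ee_pos"]+[.0548,-.0155,-.053+.008]
b=cams.camera("side");a=cams.camera("scene");cv2.imwrite("pics/ov_side.png",b["img"]);cv2.imwrite("pics/ov_scene.png",a["img"])
for c in(b,a):
    im=c["img"].astype(int);x,y=proj(c,p).astype(int);print(proj(c,p),x,y)
    for r in range(y-14,y+18,2): print(r,im[r,x-20:x+22:2].max(1).tolist())
E
```

```text
time: 30.6
ee_pos: [0.5316, 0.2246, 0.1867]
eef_rot: [0.146, 0.989, 0.005, -0.016]
ft_force: [-0.6, -0.1, -2.4]
width: 0.0137
grip_force: 49.9
[-0.5557  0.2467  0.1123  1.5929 -0.0555  1.3236  0.8449]
t 30.6 p [0.5316 0.2246 0.1867] tilt [-0.029  0.015 -0.999] ty 73.18 w 0.0137 | rows total [-0.0039  0.0003  0.1934] rows>= 1 turn 
[182.7881 274.9624] 182 274
260 [69, 70, 69, 69, 69, 67, 67, 63, 52, 46, 53, 78, 48, 35, 36, 37, 35, 35, 34, 42, 53]
262 [70, 71, 72, 73, 64, 65, 63, 56, 67, 60, 88, 156, 92, 43, 38, 37, 37, 38, 41, 55, 60]
264 [69, 73, 71, 67, 63, 60, 64, 82, 69, 57, 68, 113, 107, 67, 38, 35, 37, 35, 50, 60, 53]
266 [69, 70, 71, 65, 59, 70, 88, 73, 64, 63, 64, 64, 71, 60, 40, 36, 41, 48, 53, 76, 72]
268 [71, 68, 68, 60, 63, 88, 76, 62, 69, 68, 68, 65, 62, 57, 46, 45, 49, 52, 53, 73, 83]
270 [69, 70, 59, 58, 86, 106, 79, 59, 66, 69, 69, 70, 70, 64, 56, 68, 60, 57, 69, 69, 74]
272 [68, 66, 62, 81, 109, 116, 107, 65, 59, 68, 68, 70, 65, 58, 67, 69, 65, 75, 66, 61, 73]
274 [68, 70, 71, 83, 113, 114, 102, 68, 55, 60, 70, 65, 57, 64, 63, 62, 66, 67, 50, 78, 119]
276 [68, 69, 68,
[... 1731 characters left out ...]
98, 30]
164 [144, 108, 144, 127, 199, 184, 116, 89, 93, 95, 97, 98, 96, 116, 114, 192, 117, 157, 162, 97, 29]
166 [130, 114, 123, 122, 133, 134, 194, 238, 209, 215, 195, 123, 117, 77, 22, 15, 23, 160, 162, 108, 29]
168 [150, 151, 152, 151, 150, 146, 141, 99, 78, 63, 63, 63, 60, 53, 24, 23, 23, 156, 163, 108, 28]
170 [147, 149, 153, 140, 116, 67, 17, 41, 66, 68, 68, 65, 61, 57, 21, 18, 10, 153, 160, 124, 29]
172 [152, 120, 81, 23, 22, 22, 24, 21, 35, 49, 49, 47, 31, 16, 9, 126, 163, 146, 160, 122, 28]
174 [28, 19, 22, 21, 27, 27, 23, 21, 21, 20, 16, 10, 65, 157, 199, 201, 203, 140, 159, 121, 27]
176 [24, 22, 22, 20, 22, 21, 20, 18, 11, 57, 161, 197, 204, 199, 192, 190, 191, 145, 160, 145, 25]
```

```bash
python3 -m crank '-.004 0 .04 0 -.9;-.002 0 .06 0 -.9;-.002 0 .06 0 -.9;-.001 0 .04 0 -.9;0 0 .015 0 -.9;0 0 .01 0 -.9;0 0 .01 0 -.9;0 0 .008 0 -.9;0 0 .008 0 -.9;0 0 0 0 -.9'
python3 -c "
from h import *
s=read_state();print(s['torque'],s['ft_force']);go(.5312,.225,.125)"
```

```text
time: 31.7
ee_pos: [0.5314, 0.2252, 0.1375]
eef_rot: [0.146, 0.989, 0.006, -0.015]
ft_force: [-0.0, -0.4, -1.8]
width: 0.0134
grip_force: 49.9
[-0.0231775  -0.06521019 -0.00269022] [-0.01498659 -0.43378416 -1.84024128]
t 31.7 p [0.5314 0.2252 0.1375] tilt [-0.028  0.016 -0.999] ty 73.22 w 0.0134 | rows total [-0.0013 -0.0019  0.0623] rows>= 1 turn
```

```bash
python3 -m crank '-.001 0 .01 0 -.9;0 0 .01 0 -.9;0 0 .015 0 -.9;0 0 .015 0 -.9;0 0 .01 0 -.9;0 0 0 0 -.9'
python3 - <<'E'
from h import *
np.set_printoptions(precision=4,suppress=True)
s=read_state();go(.53,.2252,.125)
p=[.586,.2095,.093]
for c in(cams.camera("side"),cams.camera("scene")):
    im=c["img"].astype(int);x,y=proj(c,p).astype(int);print(proj(c,p),x,y)
    for r in range(y-14,y+16,2): print(r,im[r,x-22:x+24:2].max(1).tolist())
E
```

```text
time: 32.3
ee_pos: [0.5309, 0.2252, 0.1249]
eef_rot: [0.146, 0.989, 0.006, -0.015]
ft_force: [0.2, -0.5, -2.0]
width: 0.0134
grip_force: 49.9
t 32.3 p [0.5309 0.2252 0.1249] tilt [-0.029  0.016 -0.999] ty 73.22 w 0.0134 | rows total [ 0.0044 -0.0014 -0.0003] rows>= 1 turn 
[184.6545 281.8614] 184 281
267 [71, 71, 72, 68, 72, 72, 77, 130, 104, 100, 113, 123, 117, 107, 96, 86, 70, 55, 41, 39, 35, 38, 42]
269 [70, 71, 72, 71, 72, 70, 103, 178, 112, 56, 65, 75, 71, 70, 62, 52, 41, 38, 37, 34, 41, 45, 53]
271 [69, 72, 70, 72, 69, 71, 105, 114, 74, 56, 52, 46, 61, 60, 39, 39, 34, 35, 36, 38, 43, 50, 50]
273 [72, 70, 70, 71, 71, 72, 74, 67, 64, 77, 61, 63, 118, 122, 56, 37, 34, 39, 36, 43, 56, 50, 46]
275 [71, 69, 70, 68, 69, 68, 63, 61, 83, 84, 64, 62, 88, 112, 79, 40, 37, 37, 44, 58, 62, 53, 47]
277 [68, 70, 70, 71, 69, 62, 57, 81, 74, 62, 68, 67, 64, 61, 58, 42, 36, 47, 60, 59, 76, 74, 53]
279 [71, 68, 70, 69, 64, 60, 82, 86, 58, 68, 66, 68, 67, 65, 65, 59, 47, 56, 55, 63, 104, 148, 122]
281 [71, 68, 68, 69, 64, 89, 104, 85, 54, 58, 66, 68, 67, 67, 66, 56, 63, 60, 64, 71, 142, 235, 237]

[... 1734 characters left out ...]
58, 141, 25, 30]
178 [23, 22, 18, 119, 133, 180, 147, 82, 80, 91, 94, 92, 91, 79, 67, 49, 187, 179, 146, 156, 146, 78, 86]
180 [22, 22, 15, 102, 132, 163, 137, 149, 123, 57, 62, 68, 64, 61, 52, 61, 199, 187, 141, 156, 159, 159, 156]
182 [17, 11, 135, 147, 124, 161, 184, 126, 196, 76, 93, 75, 95, 121, 132, 122, 122, 135, 166, 155, 158, 158, 156]
184 [155, 191, 201, 128, 149, 127, 108, 98, 171, 216, 194, 119, 100, 65, 90, 101, 108, 102, 162, 154, 155, 156, 155]
186 [192, 191, 188, 185, 175, 206, 104, 105, 105, 99, 97, 94, 124, 106, 107, 105, 101, 183, 139, 139, 128, 131, 130]
188 [187, 188, 186, 206, 248, 247, 181, 132, 123, 120, 113, 114, 113, 122, 155, 125, 177, 146, 150, 143, 255, 255, 255]
```

```bash
python3 -m crank '.03 0 .001 0 -.9;.05 0 .0017 0 -.9;.06 0 .002 0 -.9;.08 0 .0027 0 -.9;.08 0 .0027 0 -.9;.08 0 .0027 0 -.9;.08 0 .0027 0 -.9;.1 0 .002 0 -.9;.08 0 0 0 -.9;0 0 0 0 -.9'
python3 - <<'E'
from h import *
np.set_printoptions(precision=4,suppress=True)
s=read_state();print(s["joint_positions"]);go(.385,.18,.16);go(.385,0,.16)
a=cams.camera("scene");b=cams.camera("side")
for c in(b,a):
    p=[.586,.2095,.093];im=c["img"].astype(int);x,y=proj(c,p).astype(int)
    m=((im.max(2)<135)&(im.max(2)-im.min(2)<25)&(im.max(2)>50)).astype(np.uint8);
    if c is a: m=m&(im.max(2)<125)
    print(proj(c,p),blob(m,(x-16,y-12,x+16,y+12))[:2])
c=b;im=b["img"].astype(int)
for r in range(258,312,3): print(r,im[r,154:232:3].max(1).tolist())
E
```

```text
time: 33.4
ee_pos: [0.4063, 0.2635, 0.1262]
eef_rot: [0.145, 0.989, 0.006, -0.015]
ft_force: [-0.5, 0.0, -2.5]
width: 0.0137
grip_force: 49.9
[-0.6713  0.0906  0.0269  1.903  -0.0359  1.1612  0.6507]
t 33.4 p [0.4063 0.2635 0.1262] tilt [-0.029  0.017 -0.999] ty 73.37 w 0.0137 | rows total [-0.0117 -0.4292 -0.1729] rows>= 2 turn 
t 33.4 p [0.4063 0.2635 0.1262] tilt [-0.029  0.017 -0.999] ty 73.37 w 0.0137 | rows total [-0.2689 -1.2915 -0.1879] rows>= 6 turn 
[184.6545 281.8614] (array([183.7635, 282.0591]), array([168, 269,  32,  24, 575], dtype=int32))
[183.9553 174.2595] (array([184.1406, 177.262 ]), array([170, 166,  27,  20, 313], dtype=int32))
258 [116, 85, 74, 72, 73, 73, 74, 75, 74, 75, 76, 73, 76, 76, 77, 145, 205, 224, 229, 233, 232, 230, 232, 231, 227, 210]
261 [106, 75, 71, 72, 70, 75, 73, 74, 76, 74, 77, 78, 75, 76, 78, 124, 201, 221, 223, 231, 229, 219, 207, 196, 224, 232]
264 [77, 73, 70, 71, 70, 72, 73, 73, 76, 75, 76, 76, 76, 77, 77, 112, 196, 220, 223, 204, 197, 223, 231, 227, 204, 160]
267 [73, 70, 69, 75, 75, 74, 73, 110, 204, 161, 105, 77, 77, 76, 78, 104, 201, 1
[... 1098 characters left out ...]
18, 122, 128, 138, 179, 224, 173, 129, 81, 87, 116, 122, 121, 119]
297 [74, 72, 81, 221, 226, 252, 247, 221, 206, 146, 125, 124, 127, 129, 147, 175, 240, 205, 204, 136, 174, 149, 122, 124, 124, 121]
300 [74, 74, 118, 248, 244, 253, 253, 247, 228, 217, 207, 174, 184, 168, 198, 248, 245, 201, 207, 143, 108, 141, 125, 152, 126, 113]
303 [75, 75, 88, 211, 240, 250, 252, 252, 252, 241, 223, 219, 223, 243, 251, 252, 213, 207, 144, 76, 64, 65, 73, 73, 71, 56]
306 [73, 72, 74, 95, 134, 173, 219, 240, 250, 252, 252, 252, 252, 253, 253, 249, 197, 193, 77, 69, 81, 64, 85, 112, 57, 42]
309 [73, 74, 74, 76, 76, 79, 99, 135, 175, 218, 241, 250, 252, 252, 252, 224, 186, 127, 69, 84, 68, 74, 66, 66, 57, 39]
```

```bash
python3 -m crank '0 0 -.15 0 -.9;-.035 -.15 -.02 0 -.9;-.039 -.185 -.01 0 -.9;-.039 -.185 0 0 -.9;-.039 -.185 0 0 -.9;-.039 -.185 0 0 -.9;-.039 -.185 0 0 -.9;-.039 -.185 0 0 -.9'
python3 -c "
from h import *
s=read_state();print(s['joint_positions']);go(.387,-.232,.16,73.2)"
```

```text
time: 34.3
ee_pos: [0.3884, 0.0029, 0.1585]
eef_rot: [0.147, 0.989, 0.006, -0.015]
ft_force: [1.4, -0.2, -1.6]
width: 0.0138
grip_force: 49.9
[-0.42224657 -0.17198184  0.28785373  2.07478954  0.03001378  1.25712657
  1.12799238]
t 34.3 p [0.3884 0.0029 0.1585] tilt [-0.028  0.016 -0.999] ty 73.14 w 0.0138 | rows total [-0.3334 -1.1257 -0.0265] rows>= 5 turn -0.0007
```

```bash
python3 -m crank '-.042 -.14 0 0 -.9;-.042 -.14 0 0 -.9;-.042 -.14 0 0 -.9;-.042 -.14 0 0 -.9;-.042 -.14 0 0 -.9;-.042 -.14 0 0 -.9;-.042 -.14 0 0 -.9;-.042 -.14 0 0 -.9;0 0 .1 0 -.9;0 0 .1 0 -.9'
python3 -c "
from h import *
s=read_state();print(s['joint_positions']);go(.387,-.232,.056,73.2)"
```

```text
time: 35.3
ee_pos: [0.387, -0.2302, 0.1145]
eef_rot: [0.147, 0.989, 0.005, -0.014]
ft_force: [-0.1, -0.0, -0.8]
width: 0.0137
grip_force: 49.9
[-0.19925617  0.01856144  0.65175486  2.00954502 -0.01424177  1.14817258
  1.73342511]
t 35.3 p [ 0.387  -0.2302  0.1145] tilt [-0.027  0.015 -1.   ] ty 73.03 w 0.0137 | rows total [-0.0116 -0.0104  0.2923] rows>= 2 turn -0.0018
```

```bash
python3 -m crank '-.008 -.006 .08 0 -.9;0 0 .08 0 -.9;0 0 .08 0 -.9;0 0 .03 0 -.9;0 0 .015 0 -.9;0 0 .008 0 -.9;0 0 .005 0 -.9;0 0 0 0 -.9'
python3 -c "
from h import *
s=read_state();print(s['joint_positions'],s['ft_force'],s['torque']);go(.387,-.232,.053,73.2)"
```

```text
time: 36.1
ee_pos: [0.3866, -0.229, 0.0554]
eef_rot: [0.146, 0.989, 0.006, -0.015]
ft_force: [-0.4, 0.7, -2.1]
width: 0.0136
grip_force: 49.9
[-0.18210207  0.11352495  0.65678538  2.07174088 -0.08367643  1.01331023
  1.79609164] [-0.42117375  0.72902544 -2.06284554] [0.03589936 0.00422708 0.03831992]
t 36.1 p [ 0.3866 -0.229   0.0554] tilt [-0.028  0.016 -0.999] ty 73.21 w 0.0136 | rows total [-0.0066 -0.0138  0.0116] rows>= 1 turn 0.0002
```

```bash
python3 -m crank '0 0 .006 0 -.9;0 0 0 0 -.9'; python3 -m crank '0 0 .004 0 -.9;0 0 0 0 -.9'; python3 -m crank '0 0 .003 0 -.9;0 0 0 0 -.9'
```

```text
time: 36.3
ee_pos: [0.3864, -0.2288, 0.0539]
eef_rot: [0.146, 0.989, 0.006, -0.015]
ft_force: [0.5, -0.5, -1.8]
width: 0.0136
grip_force: 49.9
time: 36.5
ee_pos: [0.3863, -0.2289, 0.053]
eef_rot: [0.146, 0.989, 0.006, -0.015]
ft_force: [-0.2, 0.8, -0.7]
width: 0.0137
grip_force: 49.9
time: 36.7
ee_pos: [0.3864, -0.2287, 0.0529]
eef_rot: [0.146, 0.989, 0.006, -0.015]
ft_force: [-2.6, 3.2, 8.3]
width: 0.0138
grip_force: 49.9
```

```bash
python3 -m crank '0 0 -.003 0 -.9;0 0 0 0 -.6;0 0 0 0 -.2;0 0 0 0 0;0 0 0 0 .4;0 0 0 0 .4;0 0 0 0 .4;0 0 0 0 .4;0 0 -.03 0 .4;0 0 -.08 0 .4' 10
python3 -m crank '0 0 -.2 0 .4;0 0 -.2 0 .4;0 0 -.2 0 .4;0 0 0 0 .4;0 0 0 0 .4'
python3 - <<'E'
from h import *
np.set_printoptions(precision=4,suppress=True)
s=read_state();print(s["ft_force"])
a=cams.camera("scene");b=cams.camera("side")
r=[]
for c,w in((a,(225,220,270,285)),(b,(285,185,325,220))):
    im=c["img"].astype(int);ce,st,_=blob(((im[...,2]>110)&(im[...,1]<60)&(im[...,0]<60)).astype(np.uint8),w);print(ce,st);r.append(ray(c,ce))
print("handle",tri(*r))
p=np.array([.3864,-.2287,.005]);d=np.array([.957,-.289,0]);n=np.array([.289,.957,0])
for sg in(1,-1):
    print([int(a["img"][tuple(np.round(proj(a,p+d*t+n*sg*.0355)).astype(int)[::-1])].min()) for t in np.arange(.03,.105,.006)])
# lid and dish checks
for c in(a,b):
    im=c["img"].astype(int)
    print("lid bright near",[im[tuple(np.round(proj(c,[.45,-.465,z])).astype(int)[::-1])].tolist() for z in(.03,.05,.09)], "dish",[im[tuple(np.round(proj(c,[.586+x,.2095,.093])).astype(int)[::-1])].max() for x in(-.034,0,.034)])
E
```

```text
time: 37.7
ee_pos: [0.386, -0.229, 0.0746]
eef_rot: [0.146, 0.989, 0.006, -0.016]
ft_force: [0.3, -0.7, 0.3]
width: 0.0603
grip_force: 0.0
time: 38.2
ee_pos: [0.3907, -0.2313, 0.1958]
eef_rot: [0.146, 0.989, 0.006, -0.014]
ft_force: [-0.8, 0.5, -0.5]
width: 0.0612
grip_force: 0.0
[-0.8475  0.4924 -0.4866]
[242.4444 242.6944] [239 230   8  26 180]
[303.7241 201.4828] [302 196   4  11  29]
handle (array([ 0.3835, -0.2281,  0.0654]), [np.float64(0.0025917686998199034), np.float64(0.002591768699819967)])
[45, 159, 222, 231, 208, 226, 199, 214, 218, 208, 189, 69, 57]
[212, 228, 209, 225, 221, 201, 217, 243, 190, 225, 182, 59, 55]
lid bright near [[238, 241, 239], [237, 240, 236], [18, 17, 18]] dish [np.int64(97), np.int64(66), np.int64(112)]
lid bright near [[42, 45, 47], [47, 50, 50], [74, 87, 88]] dish [np.int64(129), np.int64(122), np.int64(129)]
```

```bash
python3 -c "
from bench import workorder
print(workorder.close_job())"
```

```text
the job is handed in; nothing more can be done
None
```

The job is handed in at about 38 s on the robot's clock: the lid stands upright on the worktop, the dish is on the balance pan within a few mm of centre by camera, and the lifter is back upright on the bare worktop near where it started.

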